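# Crack the crab claws and lay them on the serving rail

## Task

Crack every crab claw on the counter in the cracker: lay it flat between the jaws, pincers outward, and squeeze the two handles until the shell gives. Then lay each cracked claw flat and squarely across the narrow wooden serving rail, its palm resting on the board. Break no shell except in the cracker, leave the handles open and nothing in the jaws, and leave the ramekin, soap bottle, bowl and jar alone.

Things in the scene. Friction and masses are not known exactly. Their poses are not given: they have to be found in the camera images.
- claw1: crab claw, flat palm 50 long, 46 wide, 30 thick, knuckle behind; closed pincers form a block 26 wide, 24 thick, 26 to 72 mm ahead of the origin: grip about 50 ahead. Origin: middle of palm, 15 above what it lies on; x to the pincers, y to the shell wall that caves in, z up or down (the same either way up). 120 g, centre of mass about 9 mm ahead of origin. None if absent.
- claw1_shell (a joint): how far the side shell wall of claw1 is caved in, m: 0 whole, 0.006 cracked (it stays in, pale meat shows beside it). It holds until about 36 N presses across the palm, then gives: resistance falls to about 13 N. None if absent.
- claw2: crab claw, flat palm 50 long, 46 wide, 30 thick, knuckle behind; closed pincers form a block 26 wide, 24 thick, 26 to 72 mm ahead of the origin: grip about 50 ahead. Origin: middle of palm, 15 above what it lies on; x to the pincers, y to the shell wall that caves in, z up or down (the same either way up). 120 g, centre of mass about 9 mm ahead of origin. None if absent.
- claw2_shell (a joint): how far the side shell wall of claw2 is caved in, m: 0 whole, 0.006 cracked (it stays in, pale meat shows beside it). It holds until about 36 N presses across the palm, then gives: resistance falls to about 13 N. None if absent.
- claw3: crab claw, flat palm 50 long, 46 wide, 30 thick, knuckle behind; closed pincers form a block 26 wide, 24 thick, 26 to 72 mm ahead of the origin: grip about 50 ahead. Origin: middle of palm, 15 above what it lies on; x to the pincers, y to the shell wall that caves in, z up or down (the same either way up). 120 g, centre of mass about 9 mm ahead of origin. None if absent.
- claw3_shell (a joint): how far the side shell wall of claw3 is caved in, m: 0 whole, 0.006 cracked (it stays in, pale meat shows beside it). It holds until about 36 N presses across the palm, then gives: resistance falls to about 13 N. None if absent.
- claw4: crab claw, flat palm 50 long, 46 wide, 30 thick, knuckle behind; closed pincers form a block 26 wide, 24 thick, 26 to 72 mm ahead of the origin: grip about 50 ahead. Origin: middle of palm, 15 above what it lies on; x to the pincers, y to the shell wall that caves in, z up or down (the same either way up). 120 g, centre of mass about 9 mm ahead of origin. None if absent.
- claw4_shell (a joint): how far the side shell wall of claw4 is caved in, m: 0 whole, 0.006 cracked (it stays in, pale meat shows beside it). It holds until about 36 N presses across the palm, then gives: resistance falls to about 13 N. None if absent.
- cracker: cracker fixed to the counter: dark steel plate 12 mm thick (x -45 to 85, y -55 to 55 mm), a pivot post (22 mm across, 48 high) at the origin, two crossed geared levers like pliers. Origin: on the counter under the pivot; x points along it to the jaws, away from the handles.
- cracker_bed (a point): where a claw's palm middle belongs: on the plate (12 mm above the counter), midway between the jaws, 50 mm from the pivot; claw flat along the cracker's x axis, pincers outward (+x), sticking out past the plate. Open jaws are 56 mm apart here (52 inner end, 60 outer end), 34 mm long along x, tops 41 mm above the counter.
- cracker_grip (a point): midway between the two black handles, 120 mm from the pivot (-x side), 36 mm above the counter. Handles: upright bars 9 thick, 25 to 47 mm above bare counter, 50 to 145 mm from the pivot; 65 mm over their outsides here when open, 42 when the jaws touch a claw, 28 once it has cracked. Squeeze along the cracker's y; cracking takes 14 to 18 N on each.
- lever_a (a joint): angle of the cracker's levers, rad: 0 open, about 0.1 when the jaws first touch a claw, about 0.155 when it has cracked, 0.19 stop. The two levers move together; a spring opens them when let go.
- rail: wooden serving rail fixed on the counter: narrow level board 300 mm long (x), 40 mm wide (y), top 45 mm above the counter, on two feet 80 mm wide at its ends. Origin: on the counter under its middle; x along the board.
- rail_top (a point): middle of the rail's top face, axes as the rail's.
- ramekin: bystander: white ramekin, 90 mm across, 50 high, origin under its middle.
- soap: bystander: green soap bottle, 60 mm across, 160 high, origin under its middle.
- bowl: bystander: blue bowl, 150 mm across, 50 high, origin under its middle.
- jar: bystander: glass jar, 70 mm across, 70 high, origin under its middle.
Not all that is in view belongs to the job. What is shaped like the claw2 but green is not meant.

How it is judged:
On the way:
1. every claw's shell has been cracked (value of joint each of claw1_shell, claw2_shell, claw3_shell, claw4_shell above 0.0045 m), for 0.2 s.
At the end, for the whole second after the job is handed in: Every claw present is caved in by over 4.5 mm and lies still and flat (0.2 rad) on the rail, its origin within 28 mm of the board's centre line and 145 mm of its middle, lengthwise across the board (0.5 rad); cracker levers open (under 0.05 rad) (all of step 1 and y of claw1 in the frame of rail_top between -0.028 and 0.028 m and x of claw1 in the frame of rail_top between -0.145 and 0.145 m and z of claw1 in the frame of rail_top between 0.01 and 0.02 m and angle between the z axis of each of claw1, claw2, claw3, claw4 and the z axis of rail, either way round below 0.2 rad and angle between the x axis of each of claw1, claw2, claw3, claw4 and the y axis of rail, either way round below 0.5 rad and linear speed of each of claw1, claw2, claw3, claw4 below 0.02 m/s and y of claw2 in the frame of rail_top between -0.028 and 0.028 m and x of claw2 in the frame of rail_top between -0.145 and 0.145 m and z of claw2 in the frame of rail_top between 0.01 and 0.02 m and y of claw3 in the frame of rail_top between -0.028 and 0.028 m and x of claw3 in the frame of rail_top between -0.145 and 0.145 m and z of claw3 in the frame of rail_top between 0.01 and 0.02 m and y of claw4 in the frame of rail_top between -0.028 and 0.028 m and x of claw4 in the frame of rail_top between -0.145 and 0.145 m and z of claw4 in the frame of rail_top between 0.01 and 0.02 m and value of joint lever_a below 0.05 rad); the robot touches nothing.
It fails at once if a claw's shell is broken anywhere but between the jaws of the cracker ((velocity of joint claw1_shell above 0.005 m/s and value of joint claw1_shell above 0.002 m and horizontal distance between claw1 and cracker_bed above 0.03 m) or (velocity of joint claw2_shell above 0.005 m/s and value of joint claw2_shell above 0.002 m and horizontal distance between claw2 and cracker_bed above 0.03 m) or (velocity of joint claw3_shell above 0.005 m/s and value of joint claw3_shell above 0.002 m and horizontal distance between claw3 and cracker_bed above 0.03 m) or (velocity of joint claw4_shell above 0.005 m/s and value of joint claw4_shell above 0.002 m and horizontal distance between claw4 and cracker_bed above 0.03 m)).
It fails at once if the ramekin, soap bottle, bowl or jar is moved more than 3 cm or tipped over (distance of any of ramekin, soap, bowl, jar from where it was at the start of the episode above 0.03 m or angle between any of ramekin, soap, bowl, jar's own z axis and vertical above 0.3 rad).
Of claw1, claw2, claw3, claw4 only 3 to 4 are there at a start; the rules pass over those that are not, and their reading is None.
At some moment in a run one of claw1, claw2, claw3, claw4 may be knocked a few centimetres aside while the robot is not near it.
Once in a run the grip may slacken for a moment while it holds something.
It also fails if it takes over 210 s, if anything falls off the work surface, if the arm or the gripper's body presses on something with over 40 N, if the wrist force passes 120 N, or if a joint passes its speed limit or range.

## Robot

A 6-joint arm with a two-finger parallel gripper is mounted at the origin on the work surface. World frame = base frame: x ahead of the robot, y to its left, z up, the work surface at z = 0. Lengths are in m, angles in rad, forces in N, time in s.
With the tool pointing down it reaches from about 0.375 to 0.975 m from the base axis. Payload 3.8 kg.
Tool frame: the origin (TCP) lies at the very end of the fingers, on their centre line; the grasp point (between the pads) lies 19 mm behind it; z points along the fingers, y is the direction in which the jaws open and shut (so a half turn about z gives the same grasp; the last joint's range is limited). The gripper opens to 85 mm and grips with 20 to 120 N. Pads are 22 mm wide; open, the fingers measure 114 mm over their backs; the gripper's body (76 mm by 85 mm) begins 54 mm behind the grasp point. The pads swing forward as they close: fully open they stand 13 mm farther back than shut.
Start: joints at [-1.242, 0.264, 1.604, -0, 1.274, -0.037], TCP at [0.241, -0.63, 0.231] pointing down, gripper open.
Joint ranges: [-2.63, 2.63], [-0.94, 2.18], [0.31, 2.57], [-1.31, 4.45], [0, 2.66], [-2.55, 2.55]. Speed limits (rad/s): [2.57, 2.57, 3.14, 3.14, 3.14, 3.14].

## Interface

Orientations are given as a rotation vector (axis times angle).
In Python, from workcell import bot gives the robot as it stands.
- The arm moves only by the tool jog_arm, never from a script. Its argument "plan" is a list of rows, each an object of numbers: "claw": the closure, from 0 (fully open) to 1 (shut); "x", "y", "z": the shift along the tool's x, y, z in m; "turn": the turn about the tool's z in degrees. In form: [{"claw": .., "x": .., "y": .., "z": .., "turn": ..}, ...]. A call has 1 to 10 rows; each row shifts and turns the commanded pose from where the row before left it, along the tool's axes as they then stand; what a row does not reach is not made up. A row lasts 1/8 s, in which the tool goes at most 62.5 mm and 10.7 degrees, less where a joint would pass 70% of its speed; a pose out of reach is approached as far as the arm can. A call is refused whole if a number of a shift passes 0.0625 or a number of a turn 10.7, either way. A call with a gripper value outside its range is refused whole. The fingers move at their own pace and stop on an object; "newtons" is the grip in N (left out, the last holds). Time passes only in rows, so rows that do not move let the fingers close. It gives the time, the measured TCP pose, the force and the opening at its end, in the units of the state.
- bot.read_state(): the state, without advancing time (a new reading comes with each control period).
- bot.read_camera(name): name is "scene" or "side" or "wrist"; returns the picture (400x640x3 uint8, red, green, blue); there is no depth.
- bot.camera_params(name): a dict with "fx", "fy", "cx", "cy" (pixels), "world_to_cam" (4x4, takes a point from world to camera coordinates). Camera axes: x right, y up, looking along -z (the intrinsics and any distortion apply to the point x, -y, -z); pixel columns grow to the right and rows downward; lengths in m; the calibration is good to about 2 mm. A picture is of the moment at which its call begins: read the wrist's pose just before it. camera_params takes no time and is no camera call; for the wrist camera it gives the pose at the moment of the call.
- bot.finish_job(): hands the job in, once; it reports no verdict.
The state is a dict: "time": time; "q": joint angles; "joint_vel": joint speeds; "joint_torque": joint torques, N m; "tool_pos": TCP position; "tcp_rot": TCP orientation; "wrist_force": force on the tool from outside, world axes, zero at the start; "torque": the same for the moment, N m; "width": opening from 0.0 (shut) to 1.0 (fully open).
Only numpy, scipy, OpenCV 4.12 (cv2) and the standard library are available. Lean on these libraries where they do the work, as an engineer would, in place of code of your own. Each camera call takes 0.05 s, during which the arm holds its last target. There are 200 camera calls.

## Working session

There is one attempt and no reset: what is moved stays moved. The work goes in short steps, Python scripts to look and compute and a tool call to move; the robot and the scene stay as the last step left them, time stands still between calls to the robot, and variables do not carry over. Pictures are saved under pics/ and viewed, about 12 in all and at most 16, crops included, and the job is handed in when it is done.

Besides the shell and the picture viewer there is one more tool, called after "Request:" by a JSON object that holds its "name" and its "arguments". jog_arm: Moves the arm, as the interface text tells. Its arguments: {"type":"object","properties":{"plan":{"type":"array","items":{"type":"object","properties":{"claw":{"type":"number"},"x":{"type":"number"},"y":{"type":"number"},"z":{"type":"number"},"turn":{"type":"number"}}}},"newtons":{"type":"number"}},"required":["plan"]}

```bash
ls; mkdir -p pics; python3 - <<'E'
from workcell import bot
import cv2,numpy as np
print(bot.read_state())
for n in("scene","side"):
    cv2.imwrite(f"pics/{n}0.png",bot.read_camera(n)[:,:,::-1]); p=bot.camera_params(n); print(n,{k:(np.round(v,3).tolist() if k=="world_to_cam" else v) for k,v in p.items()})
E
```

```text
pics
{'time': 0.0, 'q': array([-1.24189224e+00,  2.64763203e-01,  1.60538432e+00,  2.34161929e-05,
        1.27368813e+00, -3.69190742e-02]), 'joint_vel': array([ 1.30382871e-05,  6.05375912e-04, -1.33961397e-03, -2.23403404e-04,
       -8.26308802e-04,  7.79525252e-04]), 'joint_torque': array([-1.85608384e-03, -5.15124500e+01, -3.67314649e+01, -3.65764836e-04,
        1.30860167e-02, -1.58274776e-05]), 'tool_pos': array([ 0.24121663, -0.6296442 ,  0.22994968]), 'tcp_rot': array([-3.08700205e+00, -5.71019950e-01,  4.77425644e-04]), 'wrist_force': array([ 0.24441855,  0.50465167, -0.00552291]), 'torque': array([ 0.004475  , -0.04678261,  0.03943394]), 'width': 0.9961960932407743}
scene {'fx': 399.89769308521267, 'fy': 399.89769308521267, 'cx': 314.2609408753415, 'cy': 202.04631122733306, 'world_to_cam': [[-0.452, 0.892, 0.01, 0.189], [-0.677, -0.35, 0.647, 0.32], [0.581, 0.286, 0.762, -1.584], [0.0, 0.0, 0.0, 1.0]]}
side {'fx': 464.7298813647606, 'fy': 464.7298813647606, 'cx': 312.2428763060125, 'cy': 204.4383024011885, 'world_to_cam': [[0.99, -0.141, 0.014, -0.514], [0.064, 0.536, 0.842, -0.098], [-0.126, -0.833, 0.539, -1.229], [0.0, 0.0, 0.0, 1.0]]}
```

View pics/scene0.png

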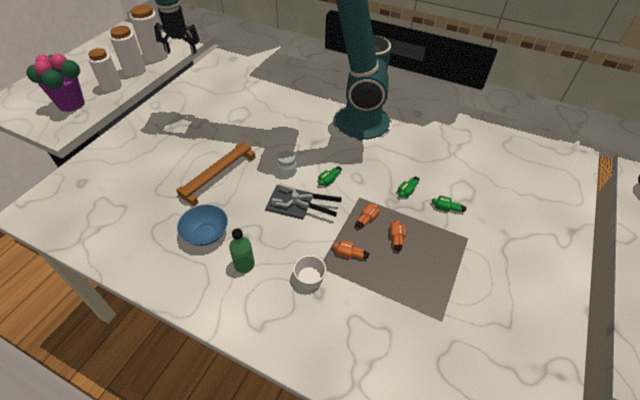

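View pics/side0.png

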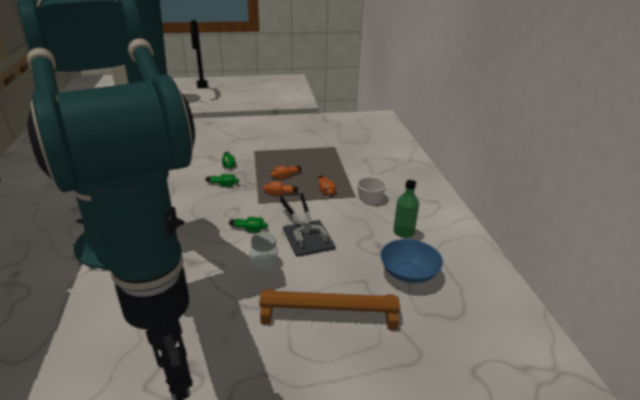

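```bash
cat > h.py <<'E'
from workcell import bot
import cv2,numpy as np
def ray(n,uv,z,p=None):
    p=p or bot.camera_params(n); uv=np.atleast_2d(np.asarray(uv,float)); M=np.asarray(p["world_to_cam"]);R,t=M[:3,:3],M[:3,3]
    d=np.c_[(uv[:,0]-p["cx"])/p["fx"],-(uv[:,1]-p["cy"])/p["fy"],-np.ones(len(uv))]@R
    c=-R.T@t; s=(z-c[2])/d[:,2]; return c[:2]+s[:,None]*d[:,:2]
def proj(n,P,p=None):
    p=p or bot.camera_params(n); M=np.asarray(p["world_to_cam"]); q=np.atleast_2d(P)@M[:3,:3].T+M[:3,3]
    return np.c_[p["cx"]+p["fx"]*q[:,0]/-q[:,2],p["cy"]-p["fy"]*q[:,1]/-q[:,2]]
def orange(im):
    h=cv2.cvtColor(im,cv2.COLOR_RGB2HSV); return cv2.inRange(h,(4,150,110),(16,255,255))
def blobs(m,a=40):
    n,l,s,c=cv2.connectedComponentsWithStats(m); return [(l==i,s[i],c[i]) for i in range(1,n) if s[i,4]>a]
E
python3 - <<'E'
from h import *
im=bot.read_camera("scene"); print("scene")
for l,s,c in blobs(orange(im)):
    P=ray("scene",np.argwhere(l)[:,::-1],.02); m=P.mean(0); w,V=np.linalg.eigh(np.cov((P-m).T)); print(s,c.round(),m.round(3),np.degrees(np.arctan2(V[1,1],V[0,1])).round(),np.sqrt(w).round(4))
im2=bot.read_camera("side"); print("side")
for l,s,c in blobs(orange(im2)):
    P=ray("side",np.argwhere(l)[:,::-1],.02); m=P.mean(0); print(s,c.round(),m.round(3))
a=cv2.resize(im[140:290,170:480],None,fx=2.58,fy=2.58,interpolation=3)[:,:,::-1]
b=cv2.resize(im2[140:340,200:450],None,fx=1,fy=1,interpolation=3)[:,:,::-1]
cv2.imwrite("pics/c1.png",a)
E
```

```text
scene
[131   5  21   9 140] [141.   9.] [-0.311 -1.417] 167.0 [0.0262 0.0274]
[111  26  18   9 115] [119.  30.] [-0.082 -1.349] -135.0 [0.0215 0.0222]
[89 49 16  8 89] [97. 52.] [ 0.125 -1.287] 112.0 [0.0168 0.0177]
[177 143  73  53 700] [214. 169.] [ 0.5   -0.345] 169.0 [0.0113 0.0889]
[598 156  14  35 267] [604. 171.] [-0.115  0.858] 175.0 [0.0099 0.0463]
[357 204  22  21 236] [368. 213.] [0.44 0.2 ] 171.0 [0.0118 0.024 ]
[391 221  15  24 252] [397. 233.] [0.469 0.307] -161.0 [0.0115 0.0242]
[   0  235  120  165 5953] [ 36. 308.] [ 1.127 -0.458] 69.0 [0.0401 0.136 ]
[333 240  31  18 294] [348. 249.] [0.592 0.2  ] 96.0 [0.0117 0.0244]
side
[271 166  26   9 132] [282. 169.] [0.463 0.312]
[319 177  16  16 142] [326. 184.] [0.592 0.202]
[263 182  29   9 162] [277. 186.] [0.438 0.205]
[261 291 137  10 691] [322. 296.] [ 0.499 -0.291]
```

View pics/c1.png

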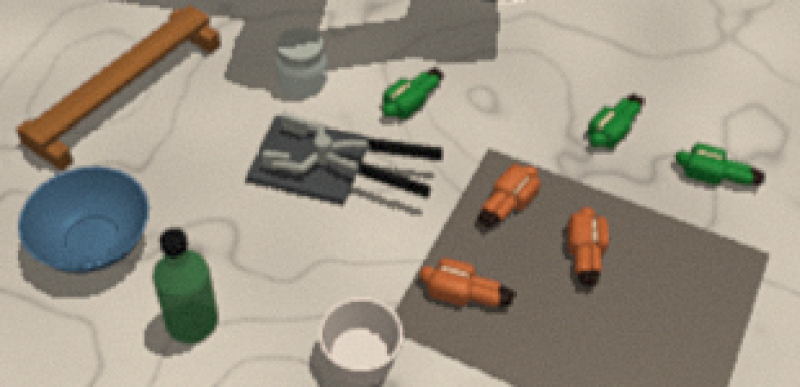

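Candidates: orange claws at scene px (368,213), (397,233), (348,249), dark pincer tips clearly seen. The decoys are green at (330,177), (408,187), (448,205). I choose the three orange ones; the crop confirms them. Next I turn the tool and go overhead.

Request:
{"name": "jog_arm", "arguments": {"plan": [{"claw": 0, "z": -0.02, "turn": -9.9}, {"claw": 0, "z": -0.02, "turn": -9.9}, {"claw": 0, "z": -0.02, "turn": -9.9}, {"claw": 0, "z": -0.02, "turn": -9.9}, {"claw": 0, "turn": -9.9}, {"claw": 0, "turn": -9.9}, {"claw": 0, "turn": -9.9}], "newtons": 50}}

```text
schema error: expected keys claw, x, y, z, turn
```

Request:
{"name": "jog_arm", "arguments": {"plan": [{"claw": 0, "x": 0.055, "y": 0.025}, {"claw": 0, "x": 0.055, "y": 0.025}, {"claw": 0, "x": 0.055, "y": 0.025}, {"claw": 0, "x": 0.055, "y": 0.025}, {"claw": 0, "x": 0.055, "y": 0.025}, {"claw": 0, "x": 0.055, "y": 0.025}, {"claw": 0, "x": 0.055, "y": 0.025}, {"claw": 0, "x": 0.055, "y": 0.025}, {"claw": 0, "x": 0.055, "y": 0.025}, {"claw": 0, "x": 0.055, "y": 0.025}]}}

```text
schema error: expected keys claw, x, y, z, turn
```

```bash
python3 - <<'E'
from h import *
s=bot.read_state();print(s["time"],s["tool_pos"],s["tcp_rot"],s["wrist_force"])
p=bot.camera_params("wrist");M=np.asarray(p["world_to_cam"]);print((-M[:3,:3].T@M[:3,3]).round(3),M[:3,:3].round(2).tolist(),p["fx"])
cv2.imwrite("pics/w1.png",bot.read_camera("wrist")[:,:,::-1])
E
```

```text
0.2 [ 0.24128586 -0.62990508  0.230421  ] [-3.08778269e+00 -5.71206490e-01  3.98339138e-04] [-0.48848187  0.68644394  0.13048077]
[ 0.303 -0.606  0.373] [[0.36, -0.93, -0.0], [0.9, 0.35, -0.26], [0.24, 0.09, 0.97]] 317.01129498635794
```

View pics/w1.png

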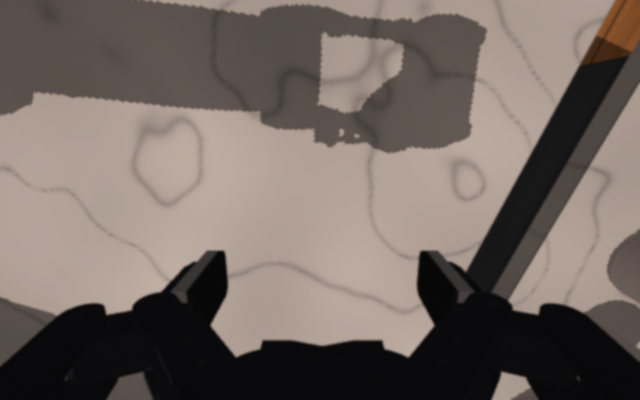

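That view only showed bare counter, since every row needs all five keys. I'm repeating the moves.

Request:
{"name": "jog_arm", "arguments": {"plan": [{"claw": 0, "x": 0, "y": 0, "z": -0.02, "turn": -9.9}, {"claw": 0, "x": 0, "y": 0, "z": -0.02, "turn": -9.9}, {"claw": 0, "x": 0, "y": 0, "z": -0.02, "turn": -9.9}, {"claw": 0, "x": 0, "y": 0, "z": -0.02, "turn": -9.9}, {"claw": 0, "x": 0, "y": 0, "z": 0, "turn": -9.9}, {"claw": 0, "x": 0, "y": 0, "z": 0, "turn": -9.9}, {"claw": 0, "x": 0, "y": 0, "z": 0, "turn": -9.9}], "newtons": 50}}

```text
time: 1.12
tool_pos: [0.2414, -0.6302, 0.3112]
tcp_rot: [-2.21, -2.233, -0.0]
wrist_force: [-0.9, 0.6, -0.1]
width: 1.005
```

Request:
{"name": "jog_arm", "arguments": {"plan": [{"claw": 0, "x": 0.055, "y": 0.025, "z": 0, "turn": 0}, {"claw": 0, "x": 0.055, "y": 0.025, "z": 0, "turn": 0}, {"claw": 0, "x": 0.055, "y": 0.025, "z": 0, "turn": 0}, {"claw": 0, "x": 0.055, "y": 0.025, "z": 0, "turn": 0}, {"claw": 0, "x": 0.055, "y": 0.025, "z": 0, "turn": 0}, {"claw": 0, "x": 0.055, "y": 0.025, "z": 0, "turn": 0}, {"claw": 0, "x": 0.055, "y": 0.025, "z": 0, "turn": 0}, {"claw": 0, "x": 0.055, "y": 0.025, "z": 0, "turn": 0}, {"claw": 0, "x": 0.055, "y": 0.025, "z": 0, "turn": 0}, {"claw": 0, "x": 0.055, "y": 0.025, "z": 0, "turn": 0}]}}

```text
time: 2.38
tool_pos: [0.4894, -0.0773, 0.3115]
tcp_rot: [2.216, 2.226, 0.001]
wrist_force: [0.4, -0.1, 0.4]
width: 1.002
```

```bash
python3 - <<'E'
from h import *
s=bot.read_state();print(s["time"],s["tool_pos"],s["tcp_rot"],s["wrist_force"])
p=bot.camera_params("wrist");M=np.asarray(p["world_to_cam"]);print((-M[:3,:3].T@M[:3,3]).round(3),M[:3,:3].round(2).tolist(),p["fx"])
im=bot.read_camera("wrist");np.save("w2.npy",im)
cv2.imwrite("pics/w2.png",im[:,:,::-1])
import pickle;pickle.dump(p,open("w2.pkl","wb"))
E
```

```text
2.375 [ 0.48939614 -0.07731341  0.3115236 ] [2.21580989e+00 2.22581583e+00 6.13625453e-04] [ 0.39923114 -0.13898494  0.44631372]
[ 0.489 -0.011  0.454] [[1.0, 0.01, 0.0], [-0.0, 0.97, -0.26], [-0.0, 0.26, 0.97]] 317.01129498635794
```

View pics/w2.png

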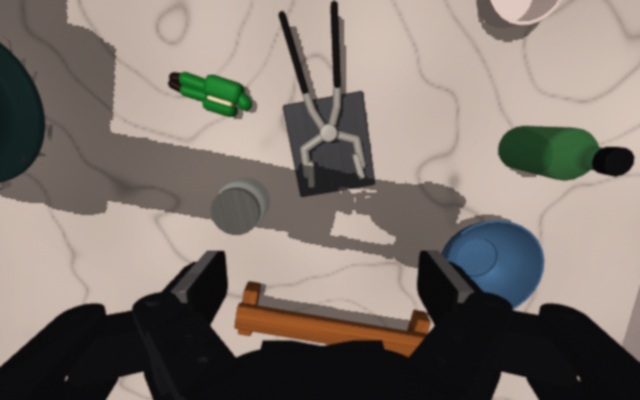

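```bash
python3 - <<'E'
from h import *
import pickle
p=pickle.load(open("w2.pkl","rb"));im=np.load("w2.npy")
h=cv2.cvtColor(im,cv2.COLOR_RGB2HSV)
print(im[150,295],im[115,300],im[180,340],im[170,270],im[120,380])
m=np.zeros(im.shape[:2],np.uint8);g=im.max(2);m[85:205,275:385]=((g<85)[85:205,275:385])*255
m=cv2.morphologyEx(m,cv2.MORPH_CLOSE,np.ones((25,25)));m=cv2.morphologyEx(m,cv2.MORPH_OPEN,np.ones((9,9)))
l,s,c=max(blobs(m),key=lambda b:b[1][4]);print(s)
P=ray("wrist",np.argwhere(l)[:,::-1],.012,p).astype(np.float32);r=cv2.minAreaRect(P*1000);print(r)
piv=ray("wrist",[328,132],.046,p);tips=ray("wrist",[[282,14],[334,4]],.045,p);print(piv,tips)
d=piv[0]-tips.mean(0);print(d,np.degrees(np.arctan2(d[1],d[0])))
print("jar",ray("wrist",[238,212],.07,p))
for n in("scene","side"):
    i=bot.read_camera(n)
    for l,s,c in blobs(orange(i)):
        if 500<s[4]<1500:
            P=ray(n,np.argwhere(l)[:,::-1],.03 if 0 else .04,);r=cv2.minAreaRect((P*1000).astype(np.float32));print(n,r,cv2.boxPoints(r).round().tolist())
E
```

```text
[69 67 69] [71 70 72] [33 32 34] [116 105  98] [203 185 174]
[ 285   88   89  108 7493]
((498.8693542480469, -41.334228515625), (107.8218994140625, 145.5904998779297), 9.684199333190918)
[[ 0.49720527 -0.02889565]] [[0.44294635 0.10344546]
 [0.50263745 0.11395191]]
[ 0.02441337 -0.13759434] -79.93871657191538
jar [[ 0.38399615 -0.12719483]]
scene ((506.7208251953125, -331.3936462402344), (43.84197235107422, 297.1405334472656), 78.94869232177734) [[357.0, -324.0], [648.0, -381.0], [657.0, -338.0], [365.0, -281.0]]
```

The wrist view shows the cracker plate around (328,140) with its handles up. The jar is at (240,207) and the rail at (330,325). Next I look over the claws.

Request:
{"name": "jog_arm", "arguments": {"plan": [{"claw": 0, "x": 0.055, "y": 0.005, "z": 0, "turn": 0}, {"claw": 0, "x": 0.055, "y": 0.005, "z": 0, "turn": 0}, {"claw": 0, "x": 0.055, "y": 0.005, "z": 0, "turn": 0}, {"claw": 0, "x": 0, "y": 0, "z": 0, "turn": 0}, {"claw": 0, "x": 0, "y": 0, "z": 0, "turn": 0}]}}

```text
time: 3.15
tool_pos: [0.5031, 0.0846, 0.3111]
tcp_rot: [2.216, 2.226, -0.002]
wrist_force: [-0.2, -0.7, -0.6]
width: 0.999
```

```bash
cat >> h.py <<'E'
def claws(pr=True):
    p=bot.camera_params("wrist");im=bot.read_camera("wrist");h=cv2.cvtColor(im,cv2.COLOR_RGB2HSV);out=[]
    for l,s,c in blobs(orange(im),400):
        k=cv2.dilate(l.astype(np.uint8),np.ones((25,25)))>0
        dark=k&(im.max(2)<75); P=ray("wrist",np.argwhere(l)[:,::-1],.022,p)
        m=P.mean(0);w,V=np.linalg.eigh(np.cov((P-m).T));a=V[:,1]
        D=ray("wrist",np.argwhere(dark)[:,::-1],.022,p) if dark.sum()>20 else None
        if D is not None and (D.mean(0)-m)@a<0:a=-a
        t=(P-m)@a; n=np.array([-a[1],a[0]])
        e=[(D-m)@a] if D is not None else []
        # palm: wide slices
        bins=np.arange(t.min(),t.max(),.004);wd=[np.ptp(((P-m)@n)[(t>=b)&(t<b+.004)]) if ((t>=b)&(t<b+.004)).sum()>3 else 0 for b in bins]
        tt=bins+.002; pal=tt[np.array(wd)>.036]
        o=m+a*(pal.min()+pal.max())/2 if len(pal) else m
        nn=((P-m)@n); o=o+n*(nn.max()+nn.min())/2
        print("px",c.round(),"n",s[4],"cen",m.round(4),"head",np.degrees(np.arctan2(a[1],a[0])).round(1),"t",t.min().round(3),t.max().round(3),"dark",None if D is None else [len(D),np.percentile(e[0],95).round(3)],"palm",(pal.min().round(3),pal.max().round(3)) if len(pal) else None,"origin",o.round(4),"grip",(o+.05*a).round(4));print((np.array(wd)*1000).round().astype(int))
    return im
E
python3 - <<'E'
from h import *
s=bot.read_state();print(s["time"],s["tool_pos"],s["tcp_rot"])
im=claws();cv2.imwrite("pics/w3.png",im[:,:,::-1])
E
```

```text
3.15 [0.50309735 0.08458223 0.31114966] [ 2.21646024e+00  2.22563079e+00 -1.60851559e-03]
px [391.  77.] n 1962 cen [0.5911 0.2004] head 99.0 t -0.048 0.045 dark [246, np.float64(0.058)] palm (np.float64(-0.03), np.float64(0.01)) origin [0.592  0.1901] grip [0.5842 0.2395]
[13 18 20 25 40 44 45 44 44 45 45 45 45 45 42 32 28 28 28 29 29 29 28 10]
px [273.  76.] n 1859 cen [0.4402 0.2011] head -12.2 t -0.046 0.046 dark [278, np.float64(0.061)] palm (np.float64(-0.028), np.float64(0.012)) origin [0.4321 0.2039] grip [0.481  0.1933]
[12 17 20 33 41 43 44 44 43 43 44 44 43 41 38 28 27 28 28 28 28 28 27  0]
```

View pics/w3.png

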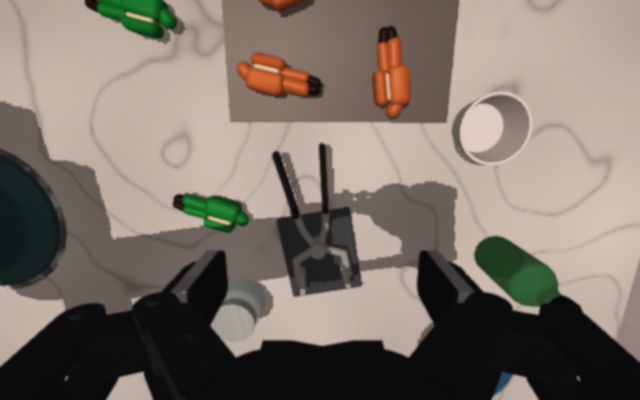

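The wrist view shows two full orange claws, C at (391,77) and A at (273,76), with B partly visible at (283,3). I take A first, with the tool flipped so that its pincers will end up outward in the cracker.

Request:
{"name": "jog_arm", "arguments": {"plan": [{"claw": 0, "x": 0.054, "y": -0.011, "z": 0, "turn": 0}, {"claw": 0, "x": 0.054, "y": -0.011, "z": 0, "turn": 0}, {"claw": 0, "x": 0, "y": 0, "z": 0.025, "turn": -9.7}, {"claw": 0, "x": 0, "y": 0, "z": 0.025, "turn": -9.7}, {"claw": 0, "x": 0, "y": 0, "z": 0.025, "turn": -9.7}, {"claw": 0, "x": 0, "y": 0, "z": 0.025, "turn": -9.7}, {"claw": 0, "x": 0, "y": 0, "z": 0.025, "turn": -9.7}, {"claw": 0, "x": 0, "y": 0, "z": 0.025, "turn": -9.7}, {"claw": 0, "x": 0, "y": 0, "z": 0.025, "turn": -9.7}, {"claw": 0, "x": 0, "y": 0, "z": 0.025, "turn": -9.7}]}}

```text
time: 4.45
tool_pos: [0.4814, 0.1916, 0.1107]
tcp_rot: [0.328, 3.124, -0.0]
wrist_force: [0.0, 0.0, 0.1]
width: 1.004
```

```bash
cat >> h.py <<'E'
def go(x,y,yaw=None):
    s=bot.read_state();v=s["tcp_rot"];R=cv2.Rodrigues(np.array(v))[0];Y=np.degrees(np.arctan2(R[1,0],R[0,0]))
    d=np.array([x,y,s["tool_pos"][2]])-s["tool_pos"];dt=R.T@d
    print("t",round(s["time"],2),"pos",s["tool_pos"].round(4),"yaw",Y.round(1),"F",s["wrist_force"].round(1),"w",round(s["width"],3),"tilt",np.degrees(np.arccos(-R[2,2])).round(2),"q6",s["q"][5].round(2))
    print("tool shift now",dt.round(4),end=" ")
    if yaw is not None:
        a=np.radians(yaw);tx=np.array([np.cos(a),np.sin(a)]);ty=np.array([np.sin(a),-np.cos(a)]);print("turn",round(-((yaw-Y+180)%360-180),1),"shift after turn",(d[:2]@tx).round(4),(d[:2]@ty).round(4))
E
python3 - <<'E'
from h import *
go(.481,.1933,168)
E
```

```text
t 4.45 pos [0.4814 0.1916 0.1107] yaw 168.0 F [0.  0.  0.1] w 1.004 tilt 0.03 q6 -1.03
tool shift now [ 0.0007  0.0016 -0.    ] turn 0.0 shift after turn 0.0007 0.0016
```

Request:
{"name": "jog_arm", "arguments": {"plan": [{"claw": 0, "x": 0, "y": 0.0015, "z": 0.05, "turn": 0}, {"claw": 0, "x": 0, "y": 0, "z": 0.04, "turn": 0}, {"claw": 0, "x": 0, "y": 0, "z": 0.015, "turn": 0}, {"claw": 0.6, "x": 0, "y": 0, "z": 0, "turn": 0}, {"claw": 1, "x": 0, "y": 0, "z": 0, "turn": 0}, {"claw": 1, "x": 0, "y": 0, "z": 0, "turn": 0}, {"claw": 1, "x": 0, "y": 0, "z": 0, "turn": 0}], "newtons": 50}}

```text
time: 5.32
tool_pos: [0.4826, 0.1956, 0.0081]
tcp_rot: [0.331, 3.121, 0.002]
wrist_force: [-0.3, -1.3, 4.8]
width: 0.297
```

Request:
{"name": "jog_arm", "arguments": {"plan": [{"claw": 1, "x": 0, "y": 0, "z": -0.03, "turn": 0}, {"claw": 1, "x": 0, "y": 0, "z": -0.04, "turn": 0}, {"claw": 1, "x": 0, "y": 0, "z": -0.04, "turn": 0}, {"claw": 1, "x": 0, "y": 0, "z": -0.01, "turn": 9.7}, {"claw": 1, "x": 0, "y": 0, "z": 0, "turn": 9.7}, {"claw": 1, "x": 0, "y": 0, "z": 0, "turn": 9.7}, {"claw": 1, "x": 0, "y": 0, "z": 0, "turn": 9.7}, {"claw": 1, "x": 0, "y": 0, "z": 0, "turn": 9.7}, {"claw": 1, "x": 0, "y": 0, "z": 0, "turn": 9.7}, {"claw": 1, "x": 0, "y": 0, "z": 0, "turn": 9.7}]}}

```text
time: 6.58
tool_pos: [0.4807, 0.1953, 0.1263]
tcp_rot: [-2.027, -2.4, 0.0]
wrist_force: [-0.2, 0.1, -0.7]
width: 0.293
```

```bash
python3 - <<'E'
from h import *
go(.5143,-.1275,100)
E
```

```text
t 6.58 pos [0.4807 0.1953 0.1263] yaw 99.7 F [-0.2  0.1 -0.7] w 0.293 tilt 0.01 q6 0.17
tool shift now [-0.3239 -0.021  -0.    ] turn -0.3 shift after turn -0.3237 -0.0229
```

Request:
{"name": "jog_arm", "arguments": {"plan": [{"claw": 1, "x": -0.054, "y": -0.0035, "z": 0, "turn": 0}, {"claw": 1, "x": -0.054, "y": -0.0035, "z": 0, "turn": 0}, {"claw": 1, "x": -0.054, "y": -0.0035, "z": 0, "turn": 0}, {"claw": 1, "x": -0.054, "y": -0.0035, "z": 0, "turn": 0}, {"claw": 1, "x": -0.054, "y": -0.0035, "z": 0, "turn": 0}, {"claw": 1, "x": -0.054, "y": -0.0035, "z": 0, "turn": 0}, {"claw": 1, "x": 0, "y": 0, "z": 0.04, "turn": 0}, {"claw": 1, "x": 0, "y": 0, "z": 0, "turn": 0}, {"claw": 1, "x": 0, "y": 0, "z": 0, "turn": 0}]}}

```text
time: 7.7
tool_pos: [0.5163, -0.127, 0.0868]
tcp_rot: [-2.019, -2.406, 0.0]
wrist_force: [0.9, 0.3, -2.1]
width: 0.293
```

```bash
python3 - <<'E'
from h import *
go(.5143,-.1275,100)
im=bot.read_camera("wrist");cv2.imwrite("pics/w4.png",im[:,:,::-1])
E
```

```text
t 7.7 pos [ 0.5163 -0.127   0.0868] yaw 100.0 F [ 0.9  0.3 -2.1] w 0.293 tilt 0.02 q6 -0.46
tool shift now [-0.0002 -0.0021  0.    ] turn 0.0 shift after turn -0.0002 -0.0021
```

View pics/w4.png

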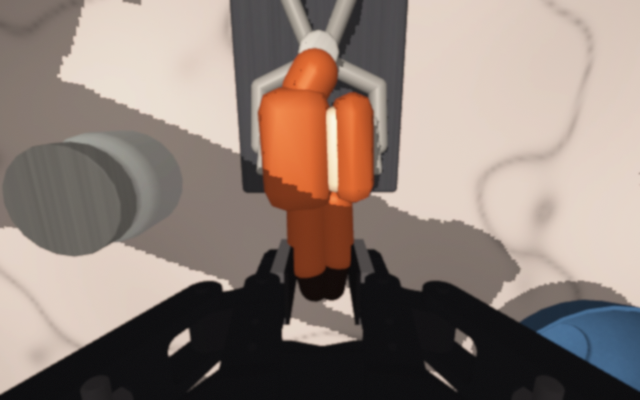

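```bash
python3 - <<'E'
from h import *
s=bot.read_state();T=s["tool_pos"];R=cv2.Rodrigues(s["tcp_rot"])[0]
q=lambda uv,z:(R[:2,:2].T@(ray("wrist",uv,z)-T[:2]).T).T.round(4)
print("palm L/R/back/front tool xy",q([[260,150],[375,150],[318,90],[318,207]],.107).tolist(), "tip",q([[322,300]],.107).tolist())
print("pivot",q([[318,44]],.047).tolist(),"jaw outer L,R",q([[260,170],[378,170]],.041).tolist(),"plate front L,R",q([[245,190],[397,190]],.012).tolist(), "plate L,R upper",q([[232,10],[407,10]],.012).tolist())
E
```

```text
palm L/R/back/front tool xy [[0.054, -0.0234], [0.054, 0.0208], [0.0758, -0.0011], [0.0313, -0.0012]] tip [[-0.011, 0.0005]]
pivot [[0.1034, -0.0017]] jaw outer L,R [[0.0356, -0.0367], [0.0356, 0.0341]] plate front L,R [[0.0167, -0.0537], [0.0168, 0.0533]] plate L,R upper [[0.1294, -0.0546], [0.1295, 0.0524]]
```

Palm centre sits at tool (53.6,-1) mm and the bed at about (52.5,-1) mm, so it's aligned. Lowering and releasing.

Request:
{"name": "jog_arm", "arguments": {"plan": [{"claw": 1, "x": 0, "y": 0, "z": 0.03, "turn": 0}, {"claw": 1, "x": 0, "y": 0, "z": 0.02, "turn": 0}, {"claw": 1, "x": 0, "y": 0, "z": 0.01, "turn": 0}, {"claw": 1, "x": 0, "y": 0, "z": 0.006, "turn": 0}, {"claw": 1, "x": 0, "y": 0, "z": 0, "turn": 0}, {"claw": 1, "x": 0, "y": 0, "z": 0, "turn": 0}]}}

```text
time: 8.5
tool_pos: [0.5171, -0.1277, 0.0211]
tcp_rot: [2.019, 2.405, 0.001]
wrist_force: [-1.4, 0.2, -1.2]
width: 0.292
```

Request:
{"name": "jog_arm", "arguments": {"plan": [{"claw": 1, "x": 0, "y": 0, "z": 0.002, "turn": 0}, {"claw": 0.4, "x": 0, "y": 0, "z": 0, "turn": 0}, {"claw": 0, "x": 0, "y": 0, "z": 0, "turn": 0}, {"claw": 0, "x": 0, "y": 0, "z": 0, "turn": 0}, {"claw": 0, "x": 0, "y": 0, "z": -0.05, "turn": 0}, {"claw": 0, "x": 0, "y": 0, "z": -0.06, "turn": 0}, {"claw": 0, "x": 0.056, "y": 0, "z": 0, "turn": 0}, {"claw": 0, "x": 0.056, "y": 0, "z": 0, "turn": 0}, {"claw": 0, "x": 0.056, "y": 0, "z": 0, "turn": 0}, {"claw": 0, "x": 0.055, "y": 0, "z": 0, "turn": 0}]}}

```text
time: 9.75
tool_pos: [0.4773, 0.0937, 0.1284]
tcp_rot: [2.02, 2.405, 0.001]
wrist_force: [0.7, 0.3, 0.7]
width: 0.996
```

```bash
python3 - <<'E'
from h import *
go(.476,.089,100)
im=bot.read_camera("side")
p=proj("side",[.506,-.078,.03])[0].astype(int);print(p)
cv2.imwrite("pics/s2.png",cv2.resize(im[150:280,220:380],None,fx=4,fy=4,interpolation=2)[:,:,::-1])
E
```

```text
t 9.75 pos [0.4773 0.0937 0.1284] yaw 99.9 F [0.7 0.3 0.7] w 0.996 tilt 0.04 q6 -0.03
tool shift now [-0.0044 -0.0021 -0.    ] turn -0.1 shift after turn -0.0044 -0.0021
[311 235]
```

View pics/s2.png

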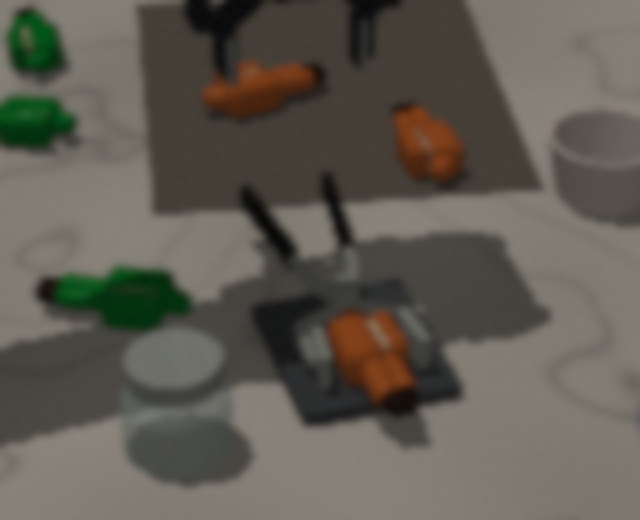

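The claw lies flat between the jaws in the crop, at about (375,355). Now I squeeze the handles.

Request:
{"name": "jog_arm", "arguments": {"plan": [{"claw": 0, "x": -0.003, "y": -0.001, "z": 0.05, "turn": 0}, {"claw": 0, "x": 0, "y": 0, "z": 0.045, "turn": 0}, {"claw": 0, "x": 0, "y": 0, "z": 0.015, "turn": 0}, {"claw": 0.4, "x": 0, "y": 0, "z": 0, "turn": 0}, {"claw": 0.6, "x": 0, "y": 0, "z": 0, "turn": 0}, {"claw": 0.75, "x": 0, "y": 0, "z": 0, "turn": 0}, {"claw": 0.75, "x": 0, "y": 0, "z": 0, "turn": 0}, {"claw": 0.75, "x": 0, "y": 0, "z": 0, "turn": 0}, {"claw": 0.75, "x": 0, "y": 0, "z": 0, "turn": 0}], "newtons": 40}}

```text
time: 10.92
tool_pos: [0.4758, 0.0897, 0.021]
tcp_rot: [-2.019, -2.402, 0.002]
wrist_force: [-13.6, 3.0, 17.2]
width: 0.303
```

Request:
{"name": "jog_arm", "arguments": {"plan": [{"claw": 0.75, "x": 0, "y": 0, "z": 0, "turn": 0}, {"claw": 0.4, "x": 0, "y": 0, "z": 0, "turn": 0}, {"claw": 0, "x": 0, "y": 0, "z": 0, "turn": 0}, {"claw": 0, "x": 0, "y": 0, "z": 0, "turn": 0}, {"claw": 0, "x": 0, "y": 0, "z": -0.05, "turn": 0}, {"claw": 0, "x": 0, "y": 0, "z": -0.06, "turn": 0}, {"claw": 0, "x": -0.055, "y": 0, "z": 0, "turn": 0}, {"claw": 0, "x": -0.055, "y": 0, "z": 0, "turn": 0}, {"claw": 0, "x": -0.055, "y": 0, "z": 0, "turn": 0}, {"claw": 0, "x": -0.055, "y": 0, "z": 0, "turn": 0}]}}

```text
time: 12.18
tool_pos: [0.5175, -0.13, 0.13]
tcp_rot: [2.018, 2.402, 0.004]
wrist_force: [1.2, -0.3, 0.5]
width: 1.0
```

```bash
python3 - <<'E'
from h import *
go(.5165,-.1275,100)
im=claws();cv2.imwrite("pics/w5.png",im[:,:,::-1])
E
```

```text
t 12.18 pos [ 0.5175 -0.13    0.13  ] yaw 99.9 F [ 1.2 -0.3  0.5] w 1.0 tilt 0.28 q6 -0.47
tool shift now [ 0.0027 -0.0006 -0.    ] turn -0.1 shift after turn 0.0027 -0.0006
px [318. 136.] n 4327 cen [ 0.5063 -0.08  ] head 105.5 t -0.053 0.04 dark [2422, np.float64(0.039)] palm (np.float64(-0.015), np.float64(0.021)) origin [ 0.5044 -0.0769] grip [ 0.4911 -0.0287]
[20 21 21 21 24 24 23 26 34 39 39 39 39 38 38 38 38 39 39 29 25 21 18 10]
```

View pics/w5.png

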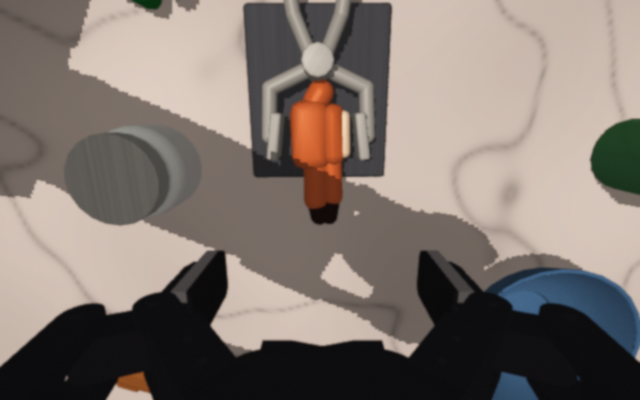

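Cracked: the pale meat beside the wall is visible at (346,133). Regrasping.

Request:
{"name": "jog_arm", "arguments": {"plan": [{"claw": 0, "x": 0.002, "y": 0.001, "z": 0.05, "turn": 0}, {"claw": 0, "x": 0, "y": 0, "z": 0.045, "turn": 0}, {"claw": 0, "x": 0, "y": 0, "z": 0.014, "turn": 0}, {"claw": 0.6, "x": 0, "y": 0, "z": 0, "turn": 0}, {"claw": 1, "x": 0, "y": 0, "z": 0, "turn": 0}, {"claw": 1, "x": 0, "y": 0, "z": 0, "turn": 0}, {"claw": 1, "x": 0, "y": 0, "z": 0, "turn": 0}, {"claw": 1, "x": 0, "y": 0, "z": -0.03, "turn": 0}, {"claw": 1, "x": 0, "y": 0, "z": -0.05, "turn": 0}, {"claw": 1, "x": 0, "y": 0, "z": -0.05, "turn": 0}], "newtons": 50}}

```text
time: 13.48
tool_pos: [0.5155, -0.1254, 0.1506]
tcp_rot: [-2.02, -2.406, 0.0]
wrist_force: [1.1, -1.5, -1.3]
width: 0.291
```

```bash
python3 - <<'E'
from h import *
go(.409,-.361,79)
E
```

```text
t 13.47 pos [ 0.5155 -0.1254  0.1506] yaw 100.0 F [ 1.1 -1.5 -1.3] w 0.291 tilt 0.02 q6 -0.46
tool shift now [-0.2136 -0.1457  0.    ] turn 21.0 shift after turn -0.2516 -0.0596
```

Request:
{"name": "jog_arm", "arguments": {"plan": [{"claw": 1, "x": -0.043, "y": -0.029, "z": 0, "turn": 0}, {"claw": 1, "x": -0.043, "y": -0.029, "z": 0, "turn": 0}, {"claw": 1, "x": -0.043, "y": -0.029, "z": 0, "turn": 0}, {"claw": 1, "x": -0.043, "y": -0.029, "z": 0, "turn": 0}, {"claw": 1, "x": -0.042, "y": -0.029, "z": 0, "turn": 0}, {"claw": 1, "x": 0, "y": 0, "z": 0.01, "turn": 10.5}, {"claw": 1, "x": 0, "y": 0, "z": 0.01, "turn": 10.5}, {"claw": 1, "x": 0, "y": 0, "z": 0, "turn": 0}, {"claw": 1, "x": 0, "y": 0, "z": 0, "turn": 0}]}}

```text
time: 14.6
tool_pos: [0.4104, -0.3614, 0.1297]
tcp_rot: [2.421, 2.001, 0.0]
wrist_force: [0.0, -0.2, -0.6]
width: 0.289
```

```bash
python3 - <<'E'
from h import *
go(.409,-.361,79)
im=bot.read_camera("wrist");np.save("w6.npy",im);cv2.imwrite("pics/w6.png",im[:,:,::-1])
E
```

```text
t 14.6 pos [ 0.4104 -0.3614  0.1297] yaw 79.1 F [ 0.  -0.2 -0.6] w 0.289 tilt 0.03 q6 -0.58
tool shift now [ 0.0001 -0.0015 -0.    ] turn 0.1 shift after turn 0.0001 -0.0015
```

View pics/w6.png

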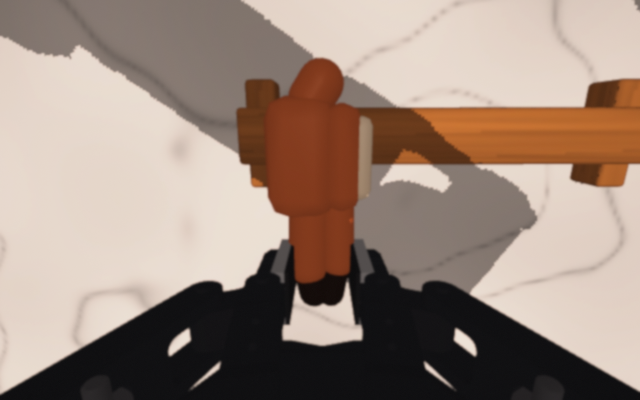

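```bash
python3 - <<'E'
from h import *
s=bot.read_state();T=s["tool_pos"];R=cv2.Rodrigues(s["tcp_rot"])[0]
q=lambda uv,z:(R[:2,:2].T@(ray("wrist",uv,z)-T[:2]).T).T.round(4)
print("palm back/front",q([[318,97],[318,213]],.15).tolist())
im=np.load("w6.npy");print(im[100:172:3,500].tolist())
print("rail far/near",q([[500,107],[500,163],[238,135]],.045).tolist(),ray("wrist",[[500,107],[500,163],[238,107],[238,163]],.045))
E
```

```text
palm back/front [[0.0734, -0.0013], [0.029, -0.0014]]
[[231, 216, 205], [228, 212, 200], [197, 173, 158], [170, 96, 46], [190, 108, 48], [193, 110, 49], [187, 106, 48], [189, 107, 49], [198, 114, 50], [200, 114, 50], [184, 103, 47], [171, 96, 43], [176, 100, 44], [182, 103, 46], [179, 100, 45], [175, 99, 44], [177, 99, 45], [173, 98, 43], [162, 91, 42], [157, 87, 39], [164, 92, 42], [151, 105, 78], [229, 213, 201], [231, 218, 206]]
rail far/near [[0.0731, 0.1225], [0.0346, 0.1281], [0.0542, -0.0587]] [[ 0.54468245 -0.31276995]
 [ 0.5429761  -0.35166398]
 [ 0.36802587 -0.27893219]
 [ 0.35817192 -0.31624985]]
```

The rail is square to the claw, with its board in rows 107–163 and its end at column 238. I go 6 mm inward, then lower.

Request:
{"name": "jog_arm", "arguments": {"plan": [{"claw": 1, "x": 0.006, "y": 0, "z": 0.03, "turn": 0}, {"claw": 1, "x": 0, "y": 0, "z": 0.025, "turn": 0}, {"claw": 1, "x": 0, "y": 0, "z": 0.013, "turn": 0}, {"claw": 1, "x": 0, "y": 0, "z": 0.006, "turn": 0}, {"claw": 1, "x": 0, "y": 0, "z": 0, "turn": 0}, {"claw": 1, "x": 0, "y": 0, "z": 0, "turn": 0}]}}

```text
time: 15.4
tool_pos: [0.4121, -0.3562, 0.0563]
tcp_rot: [2.423, 1.996, 0.0]
wrist_force: [-0.1, 0.2, -0.9]
width: 0.291
```

Request:
{"name": "jog_arm", "arguments": {"plan": [{"claw": 1, "x": 0, "y": 0, "z": 0.0015, "turn": 0}, {"claw": 1, "x": 0, "y": 0, "z": 0, "turn": 0}, {"claw": 1, "x": 0, "y": 0, "z": 0, "turn": 0}]}}

```text
time: 15.78
tool_pos: [0.4118, -0.356, 0.0543]
tcp_rot: [2.424, 1.997, 0.0]
wrist_force: [0.6, -1.2, 1.1]
width: 0.296
```

Request:
{"name": "jog_arm", "arguments": {"plan": [{"claw": 0.6, "x": 0, "y": 0, "z": 0, "turn": 0}, {"claw": 0.45, "x": 0, "y": 0, "z": 0, "turn": 0}, {"claw": 0.4, "x": 0, "y": 0, "z": 0, "turn": 0}, {"claw": 0.4, "x": 0, "y": 0, "z": -0.02, "turn": 0}, {"claw": 0.4, "x": 0, "y": 0, "z": -0.05, "turn": 0}, {"claw": 0, "x": 0, "y": 0, "z": -0.06, "turn": 0}, {"claw": 0, "x": 0, "y": 0, "z": 0, "turn": 0}]}}

```text
time: 16.65
tool_pos: [0.4146, -0.3586, 0.1904]
tcp_rot: [2.415, 1.99, 0.002]
wrist_force: [-0.5, -0.1, 0.4]
width: 0.984
```

```bash
python3 - <<'E'
from h import *
go(.50,.15,90)
im=claws();cv2.imwrite("pics/w7.png",im[:,:,::-1])
im=bot.read_camera("scene")
for l,s,c in blobs(orange(im)):
    P=ray("scene",np.argwhere(l)[:,::-1],.02); print(s[4],c.round(),P.mean(0).round(3))
E
```

```text
t 16.65 pos [ 0.4146 -0.3586  0.1904] yaw 79.0 F [-0.5 -0.1  0.4] w 0.984 tilt 0.7 q6 -0.57
tool shift now [ 0.5155 -0.0136 -0.0035] turn -11.0 shift after turn 0.5086 0.0854
px [508. 132.] n 7436 cen [ 0.6023 -0.3427] head 167.4 t -0.071 0.104 dark [1061, np.float64(0.098)] palm (np.float64(-0.069), np.float64(0.055)) origin [ 0.6093 -0.3437] grip [ 0.5605 -0.3328]
[39 40 40 56 77 78 78 78 78 59 39 39 39 41 40 40 40 40 40 40 40 40 40 40
 40 40 40 40 40 40 38 38 35 33 29 27 23 20 18 16 13 11  5  3]
px [390. 149.] n 517 cen [ 0.4881 -0.337 ] head -20.6 t -0.017 0.025 dark [705, np.float64(0.033)] palm None origin [ 0.4884 -0.3361] grip [ 0.5352 -0.3537]
[14 20 20 16 13 14 12  9  7  4  2]
141 [141.   9.] [-0.31  -1.416]
117 [119.  30.] [-0.083 -1.349]
90 [97. 52.] [ 0.125 -1.287]
267 [604. 171.] [-0.113  0.858]
397 [199. 180.] [ 0.569 -0.358]
256 [397. 233.] [0.469 0.307]
5955 [ 36. 307.] [ 1.126 -0.459]
297 [348. 249.] [0.592 0.199]
```

View pics/w7.png

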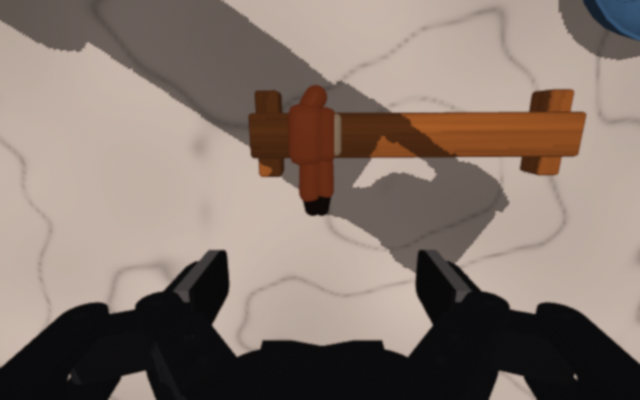

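Claw 1 lies flat across the rail at (315,145). Next I measure B close up.

Request:
{"name": "jog_arm", "arguments": {"plan": [{"claw": 0, "x": 0.055, "y": -0.004, "z": -0.015, "turn": 0}, {"claw": 0, "x": 0.055, "y": -0.004, "z": -0.015, "turn": 0}, {"claw": 0, "x": 0.055, "y": -0.004, "z": -0.015, "turn": 0}, {"claw": 0, "x": 0.055, "y": -0.004, "z": -0.015, "turn": 0}, {"claw": 0, "x": 0.055, "y": -0.004, "z": -0.015, "turn": 0}, {"claw": 0, "x": 0.055, "y": -0.004, "z": -0.015, "turn": 0}, {"claw": 0, "x": 0.055, "y": -0.004, "z": 0, "turn": 0}, {"claw": 0, "x": 0.055, "y": -0.004, "z": 0, "turn": 0}, {"claw": 0, "x": 0.055, "y": -0.004, "z": 0, "turn": 0}, {"claw": 0, "x": 0.045, "y": -0.004, "z": 0, "turn": -10}]}}

```text
time: 18.0
tool_pos: [0.4742, 0.1839, 0.2711]
tcp_rot: [-2.234, -2.206, 0.006]
wrist_force: [0.6, -0.2, -0.2]
width: 1.0
```

```bash
python3 - <<'E'
from h import *
im=claws();go(.5,.3,190)
E
```

```text
px [317.  65.] n 2341 cen [0.4688 0.308 ] head 20.7 t -0.048 0.046 dark [505, np.float64(0.058)] palm (np.float64(-0.03), np.float64(0.01)) origin [0.4589 0.3056] grip [0.5057 0.3232]
[12 16 20 23 40 43 43 43 43 44 43 44 44 43 40 31 27 27 28 28 28 29 27 12]
px [417. 156.] n 1940 cen [0.5903 0.2027] head -79.8 t -0.043 0.043 dark [803, np.float64(0.053)] palm (np.float64(-0.009), np.float64(0.035)) origin [0.5918 0.1902] grip [0.6006 0.141 ]
[26 29 29 29 29 28 29 30 42 44 46 46 45 46 46 45 45 45 43 36 24  5]
t 18.05 pos [0.4745 0.1884 0.2711] yaw 89.7 F [1.9 3.6 0.9] w 1.0 tilt 0.3 q6 0.33
tool shift now [0.1117 0.025  0.0003] turn -100.3 shift after turn -0.0444 0.1055
```

Request:
{"name": "jog_arm", "arguments": {"plan": [{"claw": 0, "x": 0.045, "y": 0.0113, "z": 0, "turn": 0}, {"claw": 0, "x": 0.045, "y": 0.0113, "z": 0, "turn": 0}, {"claw": 0, "x": 0.045, "y": 0.0113, "z": 0, "turn": 0}, {"claw": 0, "x": 0, "y": 0, "z": 0.02, "turn": -10.1}, {"claw": 0, "x": 0, "y": 0, "z": 0.02, "turn": -10.1}, {"claw": 0, "x": 0, "y": 0, "z": 0.02, "turn": -10.1}, {"claw": 0, "x": 0, "y": 0, "z": 0.02, "turn": -10.1}, {"claw": 0, "x": 0, "y": 0, "z": 0.02, "turn": -10.1}, {"claw": 0, "x": 0, "y": 0, "z": 0.02, "turn": -10.1}, {"claw": 0, "x": 0, "y": 0, "z": 0.02, "turn": -10.1}]}}

```text
time: 19.3
tool_pos: [0.5103, 0.3153, 0.1304]
tcp_rot: [-0.546, -3.09, 0.005]
wrist_force: [-0.5, -0.7, -0.8]
width: 1.001
```

Request:
{"name": "jog_arm", "arguments": {"plan": [{"claw": 0, "x": 0, "y": 0, "z": 0.01, "turn": -10.1}, {"claw": 0, "x": 0, "y": 0, "z": 0.01, "turn": -10.1}, {"claw": 0, "x": 0, "y": 0, "z": 0, "turn": -10.1}, {"claw": 0, "x": 0, "y": 0, "z": 0, "turn": -10.1}, {"claw": 0, "x": 0, "y": 0, "z": 0, "turn": 0}]}}

```text
time: 19.92
tool_pos: [0.5104, 0.3154, 0.1114]
tcp_rot: [0.543, -3.09, 0.002]
wrist_force: [-1.7, 0.3, 0.4]
width: 1.001
```

```bash
python3 - <<'E'
from h import *
go(.5085,.3243,200.7);im=claws()
E
```

```text
t 19.93 pos [0.5104 0.3154 0.1114] yaw -160.1 F [-1.7  0.3  0.4] w 1.001 tilt 0.24 q6 -1.41
tool shift now [-0.0012  0.009  -0.    ] turn -0.8 shift after turn -0.0013 0.009
px [331. 148.] n 5641 cen [0.467 0.307] head 21.1 t -0.046 0.048 dark [395, np.float64(0.058)] palm (np.float64(-0.028), np.float64(0.012)) origin [0.4596 0.3054] grip [0.5062 0.3234]
[14 18 20 27 42 45 45 45 45 45 45 44 44 45 43 32 28 28 28 29 29 29 27 12]
px [146. 247.] n 4775 cen [0.5883 0.1968] head 107.9 t -0.042 0.049 dark [539, np.float64(0.057)] palm (np.float64(-0.028), np.float64(0.024)) origin [0.5891 0.1945] grip [0.5737 0.2421]
[14 32 36 39 44 47 50 52 52 52 52 52 51 49 45 41 41 28 25 21 19 14  8]
```

Request:
{"name": "jog_arm", "arguments": {"plan": [{"claw": 0, "x": -0.001, "y": 0.009, "z": 0.05, "turn": -0.8}, {"claw": 0, "x": 0, "y": 0, "z": 0.04, "turn": 0}, {"claw": 0, "x": 0, "y": 0, "z": 0.013, "turn": 0}, {"claw": 0.6, "x": 0, "y": 0, "z": 0, "turn": 0}, {"claw": 1, "x": 0, "y": 0, "z": 0, "turn": 0}, {"claw": 1, "x": 0, "y": 0, "z": 0, "turn": 0}, {"claw": 1, "x": 0, "y": 0, "z": 0, "turn": 0}, {"claw": 1, "x": 0, "y": 0, "z": -0.04, "turn": 0}, {"claw": 1, "x": 0, "y": 0, "z": -0.04, "turn": 0}, {"claw": 1, "x": 0, "y": 0, "z": -0.04, "turn": 0}], "newtons": 50}}

```text
time: 21.22
tool_pos: [0.5095, 0.3251, 0.132]
tcp_rot: [0.568, -3.09, 0.0]
wrist_force: [0.2, 0.4, -1.9]
width: 0.29
```

Request:
{"name": "jog_arm", "arguments": {"plan": [{"claw": 1, "x": 0, "y": 0, "z": 0, "turn": 10.0}, {"claw": 1, "x": 0, "y": 0, "z": 0, "turn": 10.0}, {"claw": 1, "x": 0, "y": 0, "z": 0, "turn": 10.0}, {"claw": 1, "x": 0, "y": 0, "z": 0, "turn": 10.0}, {"claw": 1, "x": 0, "y": 0, "z": 0, "turn": 10.0}, {"claw": 1, "x": 0, "y": 0, "z": 0, "turn": 10.0}, {"claw": 1, "x": 0, "y": 0, "z": 0, "turn": 10.0}, {"claw": 1, "x": 0, "y": 0, "z": 0, "turn": 10.0}, {"claw": 1, "x": 0, "y": 0, "z": 0, "turn": 10.0}, {"claw": 1, "x": 0, "y": 0, "z": 0, "turn": 10.6}]}}

```text
time: 22.48
tool_pos: [0.5095, 0.3251, 0.1308]
tcp_rot: [-2.021, -2.405, 0.0]
wrist_force: [0.4, -0.1, -0.9]
width: 0.288
```

```bash
python3 - <<'E'
from h import *
go(.5171,-.1277,100)
E
```

```text
t 22.48 pos [0.5095 0.3251 0.1308] yaw 99.9 F [ 0.4 -0.1 -0.9] w 0.288 tilt 0.02 q6 0.35
tool shift now [-4.474e-01 -7.040e-02  1.000e-04] turn -0.1 shift after turn -0.4473 -0.0711
```

Request:
{"name": "jog_arm", "arguments": {"plan": [{"claw": 1, "x": -0.056, "y": -0.0088, "z": 0, "turn": 0}, {"claw": 1, "x": -0.056, "y": -0.0088, "z": 0, "turn": 0}, {"claw": 1, "x": -0.056, "y": -0.0088, "z": 0, "turn": 0}, {"claw": 1, "x": -0.056, "y": -0.0088, "z": 0, "turn": 0}, {"claw": 1, "x": -0.056, "y": -0.0088, "z": 0, "turn": 0}, {"claw": 1, "x": -0.056, "y": -0.0088, "z": 0, "turn": 0}, {"claw": 1, "x": -0.056, "y": -0.0088, "z": 0, "turn": 0}, {"claw": 1, "x": -0.056, "y": -0.0088, "z": 0, "turn": 0}, {"claw": 1, "x": 0, "y": 0, "z": 0.04, "turn": 0}, {"claw": 1, "x": 0, "y": 0, "z": 0, "turn": 0}]}}

```text
time: 23.72
tool_pos: [0.5167, -0.1279, 0.0878]
tcp_rot: [-2.012, -2.404, 0.005]
wrist_force: [-0.6, -0.2, -1.0]
width: 0.288
```

```bash
cat >> h.py <<'E'
def held():
    "palm of the held claw in tool xy: extent along/across, from its colour near the fingers"
    s=bot.read_state();T=s["tool_pos"];R=cv2.Rodrigues(s["tcp_rot"])[0];p=bot.camera_params("wrist");im=bot.read_camera("wrist")
    m=orange(im);h=cv2.cvtColor(im,cv2.COLOR_RGB2HSV);m=cv2.inRange(h,(2,140,70),(18,255,255));m[:,:200]=0;m[:,440:]=0
    l,st,c=max(blobs(m,300),key=lambda b:b[1][4]);P=(R[:2,:2].T@(ray("wrist",np.argwhere(l)[:,::-1],T[2]+.019,p)-T[:2]).T).T
    for b in np.arange(.0,.11,.006):
        k=(P[:,0]>=b)&(P[:,0]<b+.006)
        if k.sum()>5:print(round(b+.003,3),(P[k,1].min()*1000).round(),(P[k,1].max()*1000).round(),end="; ")
    print(); return im
E
python3 - <<'E'
from h import *
go(.5171,-.1277,100);im=held();cv2.imwrite("pics/w8.png",im[:,:,::-1])
s=bot.read_camera("scene")
for l,st,c in blobs(orange(s)):
    if 140<st[0]<450: print(st[4],c.round(),ray("scene",c,.02).round(3))
E
```

```text
t 23.73 pos [ 0.5167 -0.1279  0.0878] yaw 100.1 F [-0.6 -0.2 -1. ] w 0.288 tilt 0.44 q6 -0.47
tool shift now [ 0.0001  0.0005 -0.    ] turn 0.1 shift after turn 0.0001 0.0005
0.003 -10.0 -3.0; 0.009 -11.0 12.0; 0.015 -13.0 13.0; 0.021 -13.0 13.0; 0.027 -13.0 13.0; 0.033 -16.0 13.0; 0.039 -21.0 20.0; 0.045 -21.0 21.0; 0.051 -21.0 20.0; 0.057 -21.0 21.0; 0.063 -21.0 20.0; 0.069 -21.0 20.0; 0.075 -21.0 19.0; 0.081 -17.0 7.0; 0.087 -10.0 7.0; 0.093 -6.0 4.0; 
190 [236. 147.] [[ 0.373 -0.343]]
540 [205. 175.] [[ 0.54  -0.352]]
233 [279. 181.] [[ 0.448 -0.118]]
311 [348. 249.] [[0.593 0.199]]
```

View pics/w8.png

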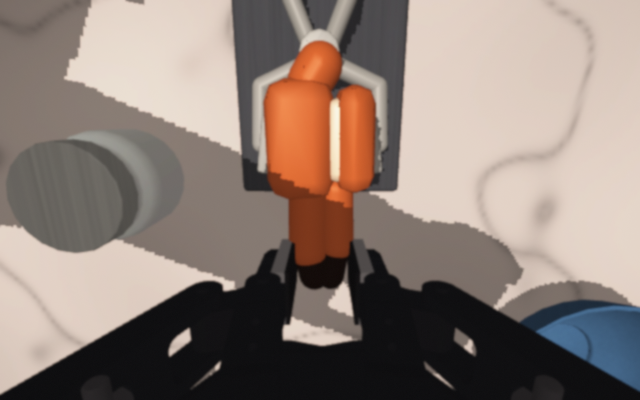

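Aligned, with the palm about 4 mm too far in. I shift it back and lower.

Request:
{"name": "jog_arm", "arguments": {"plan": [{"claw": 1, "x": -0.004, "y": -0.0005, "z": 0.03, "turn": 0}, {"claw": 1, "x": 0, "y": 0, "z": 0.02, "turn": 0}, {"claw": 1, "x": 0, "y": 0, "z": 0.01, "turn": 0}, {"claw": 1, "x": 0, "y": 0, "z": 0.008, "turn": 0}, {"claw": 1, "x": 0, "y": 0, "z": 0, "turn": 0}, {"claw": 1, "x": 0, "y": 0, "z": 0, "turn": 0}]}}

```text
time: 24.58
tool_pos: [0.5198, -0.1314, 0.023]
tcp_rot: [-2.011, -2.412, 0.001]
wrist_force: [-5.2, 0.8, -3.4]
width: 0.291
```

```bash
python3 - <<'E'
from h import *
go(.5178,-.1316,100);im=held();go(.5178,-.1316,100)
E
```

```text
t 24.57 pos [ 0.5198 -0.1314  0.023 ] yaw 100.3 F [-5.2  0.8 -3.4] w 0.291 tilt 0.09 q6 -0.47
tool shift now [ 0.0002 -0.002   0.    ] turn 0.3 shift after turn 0.0001 -0.002
0.003 -9.0 -3.0; 0.009 -11.0 12.0; 0.015 -13.0 13.0; 0.021 -13.0 13.0; 0.027 -13.0 13.0; 0.033 -20.0 17.0; 0.039 -22.0 22.0; 0.045 -23.0 22.0; 0.051 -23.0 22.0; 0.057 -23.0 22.0; 0.063 -24.0 22.0; 0.069 -24.0 22.0; 0.075 -23.0 22.0; 0.081 -21.0 16.0; 0.087 -13.0 9.0; 0.093 -10.0 8.0; 
t 24.62 pos [ 0.5198 -0.1314  0.023 ] yaw 100.3 F [-5.6  1.2 -1.3] w 0.289 tilt 0.09 q6 -0.47
tool shift now [ 0.0002 -0.002   0.    ] turn 0.3 shift after turn 0.0002 -0.002
```

Request:
{"name": "jog_arm", "arguments": {"plan": [{"claw": 1, "x": 0, "y": -0.002, "z": 0, "turn": 0}, {"claw": 1, "x": 0, "y": 0, "z": 0, "turn": 0}, {"claw": 1, "x": 0, "y": 0, "z": 0, "turn": 0}]}}

```text
time: 25.0
tool_pos: [0.5195, -0.1326, 0.0234]
tcp_rot: [2.013, 2.409, 0.002]
wrist_force: [-1.8, 1.2, -1.6]
width: 0.288
```

Request:
{"name": "jog_arm", "arguments": {"plan": [{"claw": 1, "x": 0, "y": 0, "z": 0.002, "turn": 0}, {"claw": 0.4, "x": 0, "y": 0, "z": 0, "turn": 0}, {"claw": 0, "x": 0, "y": 0, "z": 0, "turn": 0}, {"claw": 0, "x": 0, "y": 0, "z": 0, "turn": 0}, {"claw": 0, "x": 0, "y": 0, "z": -0.05, "turn": 0}, {"claw": 0, "x": 0, "y": 0, "z": -0.06, "turn": 0}, {"claw": 0, "x": 0.056, "y": -0.0015, "z": 0, "turn": 0}, {"claw": 0, "x": 0.057, "y": -0.0015, "z": 0, "turn": 0}, {"claw": 0, "x": 0.057, "y": -0.0015, "z": 0, "turn": 0}, {"claw": 0, "x": 0.056, "y": -0.0015, "z": 0, "turn": 0}]}}

```text
time: 26.25
tool_pos: [0.4721, 0.0905, 0.1312]
tcp_rot: [2.014, 2.41, 0.002]
wrist_force: [0.9, 0.5, 0.4]
width: 1.002
```

```bash
python3 - <<'E'
from h import *
go(.4745,.0895,100)
im=bot.read_camera("side")
cv2.imwrite("pics/s3.png",cv2.resize(im[200:260,270:350],None,fx=4,fy=4,interpolation=2)[:,:,::-1])
for l,s,c in blobs(orange(im)): print(s,c.round(1),ray("side",c,.035).round(3))
E
```

```text
t 26.25 pos [0.4721 0.0905 0.1312] yaw 100.2 F [0.9 0.5 0.4] w 1.002 tilt 0.08 q6 -0.04
tool shift now [-0.0014  0.0022  0.    ] turn 0.2 shift after turn -0.0014 0.0022
[320 177  14  11  95] [325.8 182.8] [[0.586 0.182]]
[304 229  18  18 146] [311.8 237.4] [[ 0.504 -0.092]]
[277 279  17  29 336] [285.2 292.2] [[ 0.417 -0.284]]
```

View pics/s3.png

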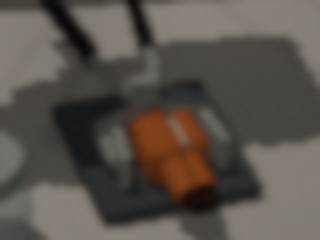

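The claw sits flat in the jaws in the crop, around (170,150). Squeezing now.

Request:
{"name": "jog_arm", "arguments": {"plan": [{"claw": 0, "x": -0.001, "y": 0.002, "z": 0.05, "turn": 0}, {"claw": 0, "x": 0, "y": 0, "z": 0.045, "turn": 0}, {"claw": 0, "x": 0, "y": 0, "z": 0.015, "turn": 0}, {"claw": 0.4, "x": 0, "y": 0, "z": 0, "turn": 0}, {"claw": 0.6, "x": 0, "y": 0, "z": 0, "turn": 0}, {"claw": 0.75, "x": 0, "y": 0, "z": 0, "turn": 0}, {"claw": 0.75, "x": 0, "y": 0, "z": 0, "turn": 0}, {"claw": 0.75, "x": 0, "y": 0, "z": 0, "turn": 0}, {"claw": 0.75, "x": 0, "y": 0, "z": 0, "turn": 0}], "newtons": 40}}

```text
time: 27.42
tool_pos: [0.4758, 0.0894, 0.0243]
tcp_rot: [2.015, 2.41, 0.005]
wrist_force: [-7.8, 4.6, 16.4]
width: 0.297
```

Request:
{"name": "jog_arm", "arguments": {"plan": [{"claw": 0.4, "x": 0, "y": 0, "z": 0, "turn": 0}, {"claw": 0, "x": 0, "y": 0, "z": 0, "turn": 0}, {"claw": 0, "x": 0, "y": 0, "z": 0, "turn": 0}, {"claw": 0, "x": 0, "y": 0, "z": -0.05, "turn": 0}, {"claw": 0, "x": 0, "y": 0, "z": -0.06, "turn": 0}, {"claw": 0, "x": -0.056, "y": 0.001, "z": 0, "turn": 0}, {"claw": 0, "x": -0.056, "y": 0.001, "z": 0, "turn": 0}, {"claw": 0, "x": -0.056, "y": 0.001, "z": 0, "turn": 0}, {"claw": 0, "x": -0.056, "y": 0.001, "z": 0, "turn": 0}]}}

```text
time: 28.55
tool_pos: [0.5184, -0.1332, 0.131]
tcp_rot: [2.014, 2.411, 0.0]
wrist_force: [0.8, -0.3, -0.2]
width: 1.0
```

```bash
python3 - <<'E'
from h import *
go(.5178,-.1316,100);im=claws()
E
```

```text
t 28.55 pos [ 0.5184 -0.1332  0.131 ] yaw 100.3 F [ 0.8 -0.3 -0.2] w 1.0 tilt 0.02 q6 -0.48
tool shift now [ 0.0017 -0.0003  0.    ] turn 0.3 shift after turn 0.0017 -0.0003
px [318. 131.] n 4455 cen [ 0.5061 -0.0791] head -75.6 t -0.04 0.052 dark [2401, np.float64(0.058)] palm (np.float64(-0.022), np.float64(0.018)) origin [ 0.5046 -0.0769] grip [ 0.5171 -0.1253]
[17 20 25 32 38 39 39 38 38 38 38 39 39 39 38 33 25 23 25 24 20 21 20  0]
px [138. 385.] n 435 cen [ 0.3762 -0.3474] head 128.2 t -0.02 0.015 dark [1175, np.float64(0.028)] palm None origin [ 0.3757 -0.3478] grip [ 0.3447 -0.3085]
[ 8 17 17 13 10 15 19 24 19]
```

Cracked: the palm's orange width is 39 mm, as for the first. Regrasp and lift.

Request:
{"name": "jog_arm", "arguments": {"plan": [{"claw": 0, "x": 0.003, "y": 0, "z": 0.05, "turn": 0}, {"claw": 0, "x": 0, "y": 0, "z": 0.045, "turn": 0}, {"claw": 0, "x": 0, "y": 0, "z": 0.014, "turn": 0}, {"claw": 0.6, "x": 0, "y": 0, "z": 0, "turn": 0}, {"claw": 1, "x": 0, "y": 0, "z": 0, "turn": 0}, {"claw": 1, "x": 0, "y": 0, "z": 0, "turn": 0}, {"claw": 1, "x": 0, "y": 0, "z": 0, "turn": 0}, {"claw": 1, "x": 0, "y": 0, "z": -0.03, "turn": 0}, {"claw": 1, "x": 0, "y": 0, "z": -0.05, "turn": 0}, {"claw": 1, "x": 0, "y": 0, "z": -0.05, "turn": 0}], "newtons": 50}}

```text
time: 29.85
tool_pos: [0.5171, -0.1283, 0.1528]
tcp_rot: [-2.013, -2.411, 0.001]
wrist_force: [0.4, -0.4, -1.7]
width: 0.289
```

```bash
python3 - <<'E'
from h import *
go(.5012,-.3728,79);im=held()
E
```

```text
t 29.85 pos [ 0.5171 -0.1283  0.1528] yaw 100.3 F [ 0.4 -0.4 -1.7] w 0.289 tilt 0.05 q6 -0.47
tool shift now [-0.2377 -0.0593 -0.    ] turn 21.3 shift after turn -0.243 0.031
0.003 -11.0 1.0; 0.009 -11.0 12.0; 0.015 -13.0 13.0; 0.021 -13.0 13.0; 0.027 -13.0 13.0; 0.033 -19.0 13.0; 0.039 -21.0 14.0; 0.045 -22.0 14.0; 0.051 -22.0 14.0; 0.057 -22.0 14.0; 0.063 -22.0 13.0; 0.069 -22.0 13.0; 0.075 -21.0 13.0; 0.081 -12.0 7.0; 0.087 -9.0 7.0; 0.093 -3.0 2.0;
```

Request:
{"name": "jog_arm", "arguments": {"plan": [{"claw": 1, "x": -0.048, "y": -0.012, "z": 0, "turn": 0}, {"claw": 1, "x": -0.048, "y": -0.012, "z": 0, "turn": 0}, {"claw": 1, "x": -0.048, "y": -0.012, "z": 0, "turn": 0}, {"claw": 1, "x": -0.048, "y": -0.012, "z": 0, "turn": 0}, {"claw": 1, "x": -0.048, "y": -0.012, "z": 0, "turn": 0}, {"claw": 1, "x": 0, "y": 0, "z": 0.01, "turn": 10.6}, {"claw": 1, "x": 0, "y": 0, "z": 0.03, "turn": 10.6}, {"claw": 1, "x": 0, "y": 0, "z": 0.03, "turn": 0}, {"claw": 1, "x": 0, "y": 0, "z": 0, "turn": 0}, {"claw": 1, "x": 0, "y": 0, "z": 0, "turn": 0}]}}

```text
time: 31.15
tool_pos: [0.502, -0.3757, 0.0826]
tcp_rot: [2.422, 1.999, 0.0]
wrist_force: [-0.2, 0.2, -0.1]
width: 0.292
```

```bash
python3 - <<'E'
from h import *
go(.5007,-.3758,79);im=held()
m=orange(im);P=np.argwhere(m[:,520:560])[:,0];
R=cv2.Rodrigues(bot.read_state()["tcp_rot"])[0];T=bot.read_state()["tool_pos"]
print("rail edges tool x",[(R[:2,:2].T@(ray("wrist",[540,v],.045)[0]-T[:2])).round(4).tolist() for v in (P.min(),P.max())],P.min(),P.max())
E
```

```text
t 31.15 pos [ 0.502  -0.3757  0.0826] yaw 79.1 F [-0.2  0.2 -0.1] w 0.292 tilt 0.06 q6 -0.49
tool shift now [-0.0004 -0.0012 -0.    ] turn 0.1 shift after turn -0.0004 -0.0012
0.003 -11.0 0.0; 0.009 -12.0 12.0; 0.015 -14.0 13.0; 0.021 -13.0 13.0; 0.027 -13.0 13.0; 0.033 -19.0 12.0; 0.039 -22.0 14.0; 0.045 -48.0 14.0; 0.051 -47.0 13.0; 0.057 -47.0 13.0; 0.063 -46.0 13.0; 0.069 -46.0 13.0; 0.075 -21.0 13.0; 0.081 -14.0 7.0; 0.087 -9.0 6.0; 0.093 -4.0 2.0; 
rail edges tool x [[0.0875, 0.1165], [0.0161, 0.1294]] 76 205
```

Request:
{"name": "jog_arm", "arguments": {"plan": [{"claw": 1, "x": 0, "y": 0, "z": 0.015, "turn": 0}, {"claw": 1, "x": 0, "y": 0, "z": 0.008, "turn": 0}, {"claw": 1, "x": 0, "y": 0, "z": 0.004, "turn": 0}, {"claw": 1, "x": 0, "y": 0, "z": 0, "turn": 0}, {"claw": 1, "x": 0, "y": 0, "z": 0, "turn": 0}, {"claw": 1, "x": 0, "y": 0, "z": 0, "turn": 0}]}}

```text
time: 31.95
tool_pos: [0.5012, -0.3754, 0.0561]
tcp_rot: [-2.422, -2.0, 0.001]
wrist_force: [-3.7, 2.6, 8.1]
width: 0.29
```

Contact at 8 N. I ease up 0.5 mm, release and rise.

Request:
{"name": "jog_arm", "arguments": {"plan": [{"claw": 1, "x": 0, "y": 0, "z": -0.0007, "turn": 0}, {"claw": 0.6, "x": 0, "y": 0, "z": 0, "turn": 0}, {"claw": 0.45, "x": 0, "y": 0, "z": 0, "turn": 0}, {"claw": 0.4, "x": 0, "y": 0, "z": 0, "turn": 0}, {"claw": 0.4, "x": 0, "y": 0, "z": -0.02, "turn": 0}, {"claw": 0.4, "x": 0, "y": 0, "z": -0.05, "turn": 0}, {"claw": 0, "x": 0, "y": 0, "z": -0.06, "turn": 0}, {"claw": 0, "x": 0, "y": 0, "z": 0, "turn": 0}]}}

```text
time: 32.95
tool_pos: [0.5055, -0.3786, 0.1947]
tcp_rot: [2.412, 1.99, 0.005]
wrist_force: [0.1, -0.8, 0.3]
width: 0.984
```

```bash
python3 - <<'E'
from h import *
go(.53,.14,90)
im=bot.read_camera("wrist");cv2.imwrite("pics/w9.png",im[60:260,160:560,::-1])
s=bot.read_camera("scene")
for l,st,c in blobs(orange(s)):
    if 140<st[0]<450: print(st[4],c.round(),ray("scene",c,.02).round(3))
E
```

```text
t 32.95 pos [ 0.5055 -0.3786  0.1947] yaw 79.1 F [ 0.1 -0.8  0.3] w 0.984 tilt 0.85 q6 -0.49
tool shift now [ 0.5138 -0.0743 -0.0046] turn -10.9 shift after turn 0.5186 0.0245
113 [234. 146.] [[ 0.374 -0.35 ]]
103 [215. 162.] [[ 0.473 -0.362]]
212 [192. 186.] [[ 0.601 -0.362]]
305 [348. 249.] [[0.593 0.199]]
```

View pics/w9.png

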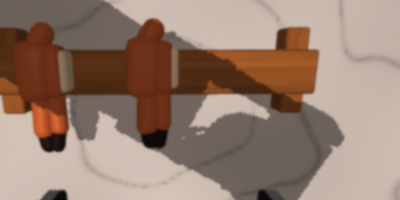

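Both cracked claws lie squarely on the rail, at (45,75) and (152,70) in the crop. Now the third claw.

Request:
{"name": "jog_arm", "arguments": {"plan": [{"claw": 0, "x": 0.05, "y": -0.003, "z": -0.02, "turn": 0}, {"claw": 0, "x": 0.05, "y": -0.003, "z": -0.02, "turn": 0}, {"claw": 0, "x": 0.05, "y": -0.003, "z": -0.02, "turn": 0}, {"claw": 0, "x": 0.05, "y": -0.003, "z": -0.02, "turn": 0}, {"claw": 0, "x": 0.05, "y": -0.003, "z": -0.02, "turn": 0}, {"claw": 0, "x": 0.05, "y": -0.003, "z": 0, "turn": 0}, {"claw": 0, "x": 0.05, "y": -0.003, "z": 0, "turn": 0}, {"claw": 0, "x": 0.05, "y": -0.003, "z": 0, "turn": 0}, {"claw": 0, "x": 0.05, "y": -0.003, "z": 0, "turn": -10}, {"claw": 0, "x": 0.05, "y": -0.003, "z": 0, "turn": -10}]}}

```text
time: 34.3
tool_pos: [0.5573, 0.1231, 0.2833]
tcp_rot: [-2.031, -2.394, 0.004]
wrist_force: [0.3, -0.1, -0.3]
width: 0.998
```

```bash
python3 - <<'E'
from h import *
im=claws();go(.584,.242,99)
E
```

```text
px [360. 113.] n 2038 cen [0.5914 0.2006] head 98.4 t -0.048 0.045 dark [241, np.float64(0.058)] palm (np.float64(-0.03), np.float64(0.01)) origin [0.5921 0.1903] grip [0.5848 0.2398]
[14 18 20 25 41 44 44 45 45 45 45 45 44 44 40 30 28 28 29 29 28 28 26 11]
t 34.35 pos [0.5564 0.1289 0.2833] yaw 99.9 F [-0.4  3.3 -0.1] w 1.001 tilt 0.37 q6 0.01
tool shift now [0.1067 0.0465 0.0004] turn 0.9 shift after turn 0.1074 0.0449
```

Request:
{"name": "jog_arm", "arguments": {"plan": [{"claw": 0, "x": 0.053, "y": 0.023, "z": 0, "turn": 0.9}, {"claw": 0, "x": 0.053, "y": 0.023, "z": 0, "turn": 0}, {"claw": 0, "x": 0, "y": 0, "z": 0.06, "turn": 0}, {"claw": 0, "x": 0, "y": 0, "z": 0.06, "turn": 0}, {"claw": 0, "x": 0, "y": 0, "z": 0.06, "turn": 0}, {"claw": 0, "x": 0, "y": 0, "z": 0, "turn": 0}, {"claw": 0, "x": 0, "y": 0, "z": 0, "turn": 0}]}}

```text
time: 35.22
tool_pos: [0.5885, 0.2334, 0.1066]
tcp_rot: [2.058, 2.373, 0.001]
wrist_force: [-0.1, 0.0, 1.4]
width: 1.001
```

```bash
python3 - <<'E'
from h import *
go(.584,.242,98.5)
E
```

```text
t 35.23 pos [0.5885 0.2334 0.1066] yaw 98.1 F [-0.1  0.   1.4] w 1.001 tilt 0.04 q6 0.2
tool shift now [ 0.0092 -0.0032 -0.    ] turn -0.4 shift after turn 0.0092 -0.0032
```

Request:
{"name": "jog_arm", "arguments": {"plan": [{"claw": 0, "x": 0.009, "y": -0.003, "z": 0.045, "turn": 0}, {"claw": 0, "x": 0, "y": 0, "z": 0.04, "turn": 0}, {"claw": 0, "x": 0, "y": 0, "z": 0.013, "turn": 0}, {"claw": 0.6, "x": 0, "y": 0, "z": 0, "turn": 0}, {"claw": 1, "x": 0, "y": 0, "z": 0, "turn": 0}, {"claw": 1, "x": 0, "y": 0, "z": 0, "turn": 0}, {"claw": 1, "x": 0, "y": 0, "z": 0, "turn": 0}, {"claw": 1, "x": 0, "y": 0, "z": -0.02, "turn": 0}, {"claw": 1, "x": 0, "y": 0, "z": -0.02, "turn": 0}], "newtons": 50}}

```text
time: 36.35
tool_pos: [0.5833, 0.2417, 0.0485]
tcp_rot: [-2.058, -2.374, 0.001]
wrist_force: [0.2, -0.1, -1.4]
width: 0.287
```

Request:
{"name": "jog_arm", "arguments": {"plan": [{"claw": 1, "x": 0, "y": 0, "z": 0, "turn": 9.7}, {"claw": 1, "x": 0, "y": 0, "z": 0, "turn": 9.7}, {"claw": 1, "x": 0, "y": 0, "z": 0, "turn": 9.7}, {"claw": 1, "x": 0, "y": 0, "z": 0, "turn": 9.7}, {"claw": 1, "x": 0, "y": 0, "z": 0, "turn": 9.7}, {"claw": 1, "x": 0, "y": 0, "z": 0, "turn": 9.7}, {"claw": 1, "x": 0, "y": 0, "z": 0.02, "turn": 0}, {"claw": 1, "x": 0, "y": 0, "z": 0.015, "turn": 0}, {"claw": 1, "x": 0, "y": 0, "z": 0.003, "turn": 0}, {"claw": 1, "x": 0, "y": 0, "z": 0, "turn": 0}]}}

```text
time: 37.6
tool_pos: [0.5827, 0.2414, 0.0094]
tcp_rot: [2.951, 1.076, -0.004]
wrist_force: [-2.4, -0.9, 5.3]
width: 0.288
```

Request:
{"name": "jog_arm", "arguments": {"plan": [{"claw": 0.5, "x": 0, "y": 0, "z": 0, "turn": 0}, {"claw": 0, "x": 0, "y": 0, "z": 0, "turn": 0}, {"claw": 0, "x": 0, "y": 0, "z": 0, "turn": 0}, {"claw": 0, "x": 0, "y": 0, "z": -0.05, "turn": 0}, {"claw": 0, "x": 0, "y": 0, "z": -0.05, "turn": -10}, {"claw": 0, "x": 0, "y": 0, "z": 0, "turn": -10}, {"claw": 0, "x": 0, "y": 0, "z": 0, "turn": -10}, {"claw": 0, "x": 0, "y": 0, "z": 0, "turn": -10}, {"claw": 0, "x": 0, "y": 0, "z": 0, "turn": -10}, {"claw": 0, "x": 0, "y": 0, "z": 0, "turn": -10}]}}

```text
time: 38.85
tool_pos: [0.5835, 0.2418, 0.1093]
tcp_rot: [-2.013, -2.412, 0.0]
wrist_force: [0.2, -0.5, -0.3]
width: 1.006
```

Request:
{"name": "jog_arm", "arguments": {"plan": [{"claw": 0, "x": 0, "y": 0, "z": 0, "turn": -10}, {"claw": 0, "x": 0, "y": 0, "z": 0, "turn": -10}, {"claw": 0, "x": 0, "y": 0, "z": 0, "turn": -10}, {"claw": 0, "x": 0, "y": 0, "z": 0, "turn": -10}, {"claw": 0, "x": 0, "y": 0, "z": 0, "turn": -10}, {"claw": 0, "x": 0, "y": 0, "z": 0, "turn": -10}, {"claw": 0, "x": 0, "y": 0, "z": 0, "turn": -10}, {"claw": 0, "x": 0, "y": 0, "z": 0, "turn": -10}, {"claw": 0, "x": 0, "y": 0, "z": 0, "turn": -10}, {"claw": 0, "x": 0, "y": 0, "z": 0, "turn": -10}]}}

```text
time: 40.1
tool_pos: [0.5835, 0.2417, 0.1093]
tcp_rot: [0.554, -3.092, 0.0]
wrist_force: [1.0, -0.4, -1.2]
width: 1.002
```

Request:
{"name": "jog_arm", "arguments": {"plan": [{"claw": 0, "x": 0, "y": 0, "z": 0, "turn": -10}, {"claw": 0, "x": 0, "y": 0, "z": 0, "turn": -10}, {"claw": 0, "x": 0, "y": 0, "z": 0, "turn": 0}]}}

```text
time: 40.48
tool_pos: [0.5835, 0.2417, 0.1093]
tcp_rot: [1.071, -2.953, -0.0]
wrist_force: [-0.3, 0.5, 0.1]
width: 0.997
```

```bash
python3 - <<'E'
from h import *
im=claws();go(.583,.242,220)
E
```

```text
px [321. 144.] n 5861 cen [0.5485 0.2117] head 40.6 t -0.046 0.048 dark [649, np.float64(0.057)] palm (np.float64(-0.028), np.float64(0.012)) origin [0.5421 0.2076] grip [0.5801 0.2402]
[14 18 21 27 42 45 45 45 45 44 44 44 45 45 42 33 28 29 29 29 29 29 28 12]
t 40.52 pos [0.5835 0.2417 0.1093] yaw -140.2 F [-0.3  0.4  0.7] w 0.999 tilt 0.01 q6 -1.91
tool shift now [0.0002 0.0005 0.    ] turn -0.2 shift after turn 0.0002 0.0005
```

Request:
{"name": "jog_arm", "arguments": {"plan": [{"claw": 0, "x": 0, "y": 0, "z": 0.05, "turn": 0}, {"claw": 0, "x": 0, "y": 0, "z": 0.04, "turn": 0}, {"claw": 0, "x": 0, "y": 0, "z": 0.011, "turn": 0}, {"claw": 0.6, "x": 0, "y": 0, "z": 0, "turn": 0}, {"claw": 1, "x": 0, "y": 0, "z": 0, "turn": 0}, {"claw": 1, "x": 0, "y": 0, "z": 0, "turn": 0}, {"claw": 1, "x": 0, "y": 0, "z": 0, "turn": 0}, {"claw": 1, "x": 0, "y": 0, "z": -0.04, "turn": 0}, {"claw": 1, "x": 0, "y": 0, "z": -0.04, "turn": 0}, {"claw": 1, "x": 0, "y": 0, "z": -0.04, "turn": 0}], "newtons": 50}}

```text
time: 41.78
tool_pos: [0.5832, 0.2416, 0.1295]
tcp_rot: [1.073, -2.952, -0.0]
wrist_force: [0.1, -0.1, -2.1]
width: 0.289
```

Request:
{"name": "jog_arm", "arguments": {"plan": [{"claw": 1, "x": 0, "y": 0, "z": 0, "turn": 10}, {"claw": 1, "x": 0, "y": 0, "z": 0, "turn": 10}, {"claw": 1, "x": 0, "y": 0, "z": 0, "turn": 10}, {"claw": 1, "x": 0, "y": 0, "z": 0, "turn": 10}, {"claw": 1, "x": 0, "y": 0, "z": 0, "turn": 10}, {"claw": 1, "x": 0, "y": 0, "z": 0, "turn": 10}, {"claw": 1, "x": 0, "y": 0, "z": 0, "turn": 10}, {"claw": 1, "x": 0, "y": 0, "z": 0, "turn": 10}, {"claw": 1, "x": 0, "y": 0, "z": 0, "turn": 10}, {"claw": 1, "x": 0, "y": 0, "z": 0, "turn": 10}]}}

```text
time: 43.02
tool_pos: [0.5832, 0.2416, 0.1283]
tcp_rot: [-1.58, -2.715, 0.001]
wrist_force: [-0.3, 1.1, -1.8]
width: 0.291
```

Request:
{"name": "jog_arm", "arguments": {"plan": [{"claw": 1, "x": 0, "y": 0, "z": 0, "turn": 10}, {"claw": 1, "x": 0, "y": 0, "z": 0, "turn": 10}, {"claw": 1, "x": 0, "y": 0, "z": 0, "turn": 0}]}}

```text
time: 43.4
tool_pos: [0.5833, 0.2416, 0.1284]
tcp_rot: [-2.018, -2.408, 0.001]
wrist_force: [0.7, -0.2, -1.4]
width: 0.286
```

```bash
python3 - <<'E'
from h import *
go(.5175,-.1296,100)
E
```

```text
t 43.4 pos [0.5833 0.2416 0.1284] yaw 100.1 F [ 0.7 -0.2 -1.4] w 0.286 tilt 0.02 q6 0.18
tool shift now [-3.540e-01 -1.297e-01  1.000e-04] turn 0.1 shift after turn -0.3541 -0.1293
```

Request:
{"name": "jog_arm", "arguments": {"plan": [{"claw": 1, "x": -0.0506, "y": -0.0185, "z": 0, "turn": 0}, {"claw": 1, "x": -0.0506, "y": -0.0185, "z": 0, "turn": 0}, {"claw": 1, "x": -0.0506, "y": -0.0185, "z": 0, "turn": 0}, {"claw": 1, "x": -0.0506, "y": -0.0185, "z": 0, "turn": 0}, {"claw": 1, "x": -0.0506, "y": -0.0185, "z": 0, "turn": 0}, {"claw": 1, "x": -0.0506, "y": -0.0185, "z": 0, "turn": 0}, {"claw": 1, "x": -0.0506, "y": -0.0185, "z": 0, "turn": 0}, {"claw": 1, "x": 0, "y": 0, "z": 0.04, "turn": 0}, {"claw": 1, "x": 0, "y": 0, "z": 0, "turn": 0}, {"claw": 1, "x": 0, "y": 0, "z": 0, "turn": 0}]}}

```text
time: 44.65
tool_pos: [0.5175, -0.1291, 0.089]
tcp_rot: [-2.018, -2.408, -0.0]
wrist_force: [0.2, 0.5, -1.2]
width: 0.292
```

```bash
python3 - <<'E'
from h import *
go(.5175,-.1296,100);im=held()
E
```

```text
t 44.65 pos [ 0.5175 -0.1291  0.089 ] yaw 100.1 F [ 0.2  0.5 -1.2] w 0.292 tilt 0.01 q6 -0.47
tool shift now [-0.0005 -0.0001 -0.    ] turn 0.1 shift after turn -0.0005 -0.0001
0.003 -11.0 0.0; 0.009 -11.0 12.0; 0.015 -13.0 13.0; 0.021 -13.0 13.0; 0.027 -13.0 13.0; 0.033 -16.0 13.0; 0.039 -21.0 21.0; 0.045 -21.0 22.0; 0.051 -21.0 22.0; 0.057 -20.0 22.0; 0.063 -20.0 22.0; 0.069 -20.0 21.0; 0.075 -20.0 20.0; 0.081 -16.0 9.0; 0.087 -9.0 9.0; 0.093 -4.0 7.0;
```

Request:
{"name": "jog_arm", "arguments": {"plan": [{"claw": 1, "x": -0.0025, "y": -0.001, "z": 0.03, "turn": 0}, {"claw": 1, "x": 0, "y": 0, "z": 0.02, "turn": 0}, {"claw": 1, "x": 0, "y": 0, "z": 0.01, "turn": 0}, {"claw": 1, "x": 0, "y": 0, "z": 0.0065, "turn": 0}, {"claw": 1, "x": 0, "y": 0, "z": 0, "turn": 0}, {"claw": 1, "x": 0, "y": 0, "z": 0, "turn": 0}]}}

```text
time: 45.45
tool_pos: [0.5174, -0.1322, 0.0227]
tcp_rot: [2.019, 2.405, 0.001]
wrist_force: [0.5, 0.2, -1.3]
width: 0.289
```

Request:
{"name": "jog_arm", "arguments": {"plan": [{"claw": 1, "x": 0, "y": 0, "z": 0.002, "turn": 0}, {"claw": 0.4, "x": 0, "y": 0, "z": 0, "turn": 0}, {"claw": 0, "x": 0, "y": 0, "z": 0, "turn": 0}, {"claw": 0, "x": 0, "y": 0, "z": 0, "turn": 0}, {"claw": 0, "x": 0, "y": 0, "z": -0.05, "turn": 0}, {"claw": 0, "x": 0, "y": 0, "z": -0.06, "turn": 0}, {"claw": 0, "x": 0.056, "y": -0.001, "z": 0, "turn": 0}, {"claw": 0, "x": 0.057, "y": -0.001, "z": 0, "turn": 0}, {"claw": 0, "x": 0.057, "y": -0.001, "z": 0, "turn": 0}, {"claw": 0, "x": 0.056, "y": 0, "z": 0, "turn": 0}]}}

```text
time: 46.7
tool_pos: [0.4741, 0.0915, 0.1301]
tcp_rot: [2.021, 2.405, 0.001]
wrist_force: [1.8, -0.3, 0.3]
width: 1.002
```

```bash
python3 - <<'E'
from h import *
go(.4748,.0895,100)
im=bot.read_camera("side")
for l,s,c in blobs(orange(im)): print(s,c.round(1),ray("side",c,.035).round(3))
E
```

```text
t 46.7 pos [0.4741 0.0915 0.1301] yaw 99.9 F [ 1.8 -0.3  0.3] w 1.002 tilt 0.03 q6 -0.03
tool shift now [-0.0021  0.0004  0.    ] turn -0.1 shift after turn -0.0021 0.0004
[304 229  18  19 148] [312.1 238. ] [[ 0.504 -0.094]]
[277 279  17  29 340] [285.2 292.2] [[ 0.418 -0.284]]
[320 280  17  29 344] [328.6 293.1] [[ 0.512 -0.299]]
```

The side view puts the claw's blob at (312,238), the same place as the second claw's. Squeezing.

Request:
{"name": "jog_arm", "arguments": {"plan": [{"claw": 0, "x": -0.002, "y": 0.001, "z": 0.05, "turn": 0}, {"claw": 0, "x": 0, "y": 0, "z": 0.045, "turn": 0}, {"claw": 0, "x": 0, "y": 0, "z": 0.014, "turn": 0}, {"claw": 0.4, "x": 0, "y": 0, "z": 0, "turn": 0}, {"claw": 0.6, "x": 0, "y": 0, "z": 0, "turn": 0}, {"claw": 0.75, "x": 0, "y": 0, "z": 0, "turn": 0}, {"claw": 0.75, "x": 0, "y": 0, "z": 0, "turn": 0}, {"claw": 0.75, "x": 0, "y": 0, "z": 0, "turn": 0}, {"claw": 0.75, "x": 0, "y": 0, "z": 0, "turn": 0}], "newtons": 40}}

```text
time: 47.88
tool_pos: [0.4759, 0.0891, 0.0239]
tcp_rot: [-2.021, -2.404, -0.001]
wrist_force: [-9.8, 4.5, 14.4]
width: 0.302
```

Request:
{"name": "jog_arm", "arguments": {"plan": [{"claw": 0.4, "x": 0, "y": 0, "z": 0, "turn": 0}, {"claw": 0, "x": 0, "y": 0, "z": 0, "turn": 0}, {"claw": 0, "x": 0, "y": 0, "z": 0, "turn": 0}, {"claw": 0, "x": 0, "y": 0, "z": -0.05, "turn": 0}, {"claw": 0, "x": 0, "y": 0, "z": -0.06, "turn": 0}, {"claw": 0, "x": -0.055, "y": 0.001, "z": 0, "turn": 0}, {"claw": 0, "x": -0.055, "y": 0.001, "z": 0, "turn": 0}, {"claw": 0, "x": -0.055, "y": 0.001, "z": 0, "turn": 0}, {"claw": 0, "x": -0.055, "y": 0, "z": 0, "turn": 0}]}}

```text
time: 49.0
tool_pos: [0.5189, -0.1302, 0.1323]
tcp_rot: [2.018, 2.403, 0.003]
wrist_force: [1.4, 0.5, 0.5]
width: 1.004
```

```bash
python3 - <<'E'
from h import *
go(.5175,-.1315,100);im=claws()
E
```

```text
t 49.0 pos [ 0.5189 -0.1302  0.1323] yaw 99.9 F [1.4 0.5 0.5] w 1.004 tilt 0.25 q6 -0.47
tool shift now [-0.001  -0.0016 -0.    ] turn -0.1 shift after turn -0.001 -0.0016
px [316. 137.] n 4123 cen [ 0.5067 -0.081 ] head 103.7 t -0.054 0.04 dark [2467, np.float64(0.042)] palm (np.float64(-0.016), np.float64(0.02)) origin [ 0.5054 -0.0795] grip [ 0.4935 -0.0309]
[20 21 20 20 19 25 24 23 30 37 38 39 39 39 39 38 38 39 38 33 26 21 18 12]
px [137. 385.] n 459 cen [ 0.3745 -0.3446] head 135.1 t -0.021 0.016 dark [1178, np.float64(0.028)] palm None origin [ 0.3748 -0.3442] grip [ 0.3394 -0.3089]
[ 7 16 16 13 12 16 22 25 19  4]
```

Cracked: 39 mm wide again. Pick up.

Request:
{"name": "jog_arm", "arguments": {"plan": [{"claw": 0, "x": 0, "y": 0, "z": 0.05, "turn": 0}, {"claw": 0, "x": 0, "y": 0, "z": 0.045, "turn": 0}, {"claw": 0, "x": 0, "y": 0, "z": 0.015, "turn": 0}, {"claw": 0.6, "x": 0, "y": 0, "z": 0, "turn": 0}, {"claw": 1, "x": 0, "y": 0, "z": 0, "turn": 0}, {"claw": 1, "x": 0, "y": 0, "z": 0, "turn": 0}, {"claw": 1, "x": 0, "y": 0, "z": 0, "turn": 0}, {"claw": 1, "x": 0, "y": 0, "z": -0.03, "turn": 0}, {"claw": 1, "x": 0, "y": 0, "z": -0.05, "turn": 0}, {"claw": 1, "x": 0, "y": 0, "z": -0.05, "turn": 0}], "newtons": 50}}

```text
time: 50.3
tool_pos: [0.5164, -0.1278, 0.1521]
tcp_rot: [-2.02, -2.405, 0.001]
wrist_force: [2.0, -0.5, -1.4]
width: 0.291
```

```bash
python3 - <<'E'
from h import *
go(.5908,-.394,79);im=held()
E
```

```text
t 50.3 pos [ 0.5164 -0.1278  0.1521] yaw 100.0 F [ 2.  -0.5 -1.4] w 0.291 tilt 0.04 q6 -0.46
tool shift now [-2.75e-01  2.72e-02 -1.00e-04] turn 21.0 shift after turn -0.2471 0.1238
0.003 -11.0 12.0; 0.009 -11.0 12.0; 0.015 -13.0 13.0; 0.021 -13.0 13.0; 0.027 -17.0 13.0; 0.033 -20.0 14.0; 0.039 -21.0 14.0; 0.045 -21.0 14.0; 0.051 -22.0 14.0; 0.057 -21.0 14.0; 0.063 -21.0 14.0; 0.069 -21.0 14.0; 0.075 -18.0 7.0; 0.081 -10.0 7.0; 0.087 -7.0 6.0;
```

Request:
{"name": "jog_arm", "arguments": {"plan": [{"claw": 1, "x": -0.054, "y": 0.0055, "z": 0, "turn": 0}, {"claw": 1, "x": -0.054, "y": 0.0055, "z": 0, "turn": 0}, {"claw": 1, "x": -0.054, "y": 0.0055, "z": 0, "turn": 0}, {"claw": 1, "x": -0.054, "y": 0.0055, "z": 0, "turn": 0}, {"claw": 1, "x": -0.054, "y": 0.0055, "z": 0, "turn": 0}, {"claw": 1, "x": 0, "y": 0, "z": 0.01, "turn": 10.5}, {"claw": 1, "x": 0, "y": 0, "z": 0.02, "turn": 10.5}, {"claw": 1, "x": 0, "y": 0, "z": 0.02, "turn": 0}, {"claw": 1, "x": 0, "y": 0, "z": 0, "turn": 0}, {"claw": 1, "x": 0, "y": 0, "z": 0, "turn": 0}]}}

```text
time: 51.6
tool_pos: [0.591, -0.389, 0.1012]
tcp_rot: [2.423, 2.0, 0.0]
wrist_force: [0.9, -0.3, -0.4]
width: 0.289
```

```bash
python3 - <<'E'
from h import *
go(.592,-.388,79);im=held();cv2.imwrite("pics/w10.png",im[:,:,::-1])
E
```

```text
t 51.6 pos [ 0.591  -0.389   0.1012] yaw 79.1 F [ 0.9 -0.3 -0.4] w 0.289 tilt 0.01 q6 -0.43
tool shift now [0.0012 0.0008 0.    ] turn 0.1 shift after turn 0.0012 0.0008
0.003 -11.0 12.0; 0.009 -12.0 12.0; 0.015 -13.0 13.0; 0.021 -13.0 13.0; 0.027 -17.0 13.0; 0.033 -21.0 14.0; 0.039 -21.0 14.0; 0.045 -48.0 14.0; 0.051 -45.0 14.0; 0.057 -45.0 14.0; 0.063 -45.0 14.0; 0.069 -22.0 14.0; 0.075 -19.0 7.0; 0.081 -10.0 7.0; 0.087 -7.0 5.0;
```

View pics/w10.png

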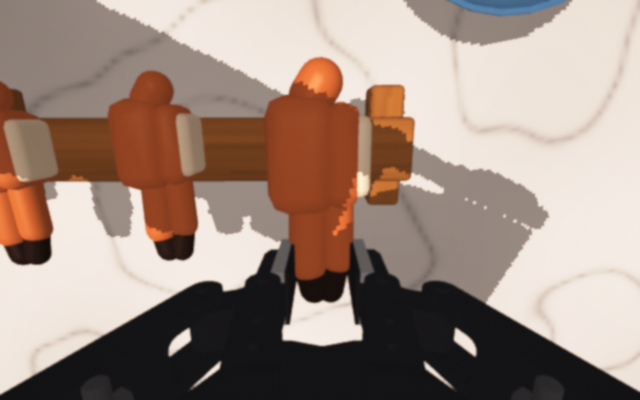

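The third claw is above the right end of the rail at (318,150) and clear of its neighbour. Lowering.

Request:
{"name": "jog_arm", "arguments": {"plan": [{"claw": 1, "x": 0.001, "y": 0, "z": 0.02, "turn": 0}, {"claw": 1, "x": 0, "y": 0, "z": 0.015, "turn": 0}, {"claw": 1, "x": 0, "y": 0, "z": 0.008, "turn": 0}, {"claw": 1, "x": 0, "y": 0, "z": 0.002, "turn": 0}, {"claw": 1, "x": 0, "y": 0, "z": 0, "turn": 0}, {"claw": 1, "x": 0, "y": 0, "z": 0, "turn": 0}]}}

```text
time: 52.4
tool_pos: [0.5909, -0.388, 0.056]
tcp_rot: [-2.424, -1.997, 0.0]
wrist_force: [-2.2, 1.5, 2.9]
width: 0.286
```

Request:
{"name": "jog_arm", "arguments": {"plan": [{"claw": 0.6, "x": 0, "y": 0, "z": 0, "turn": 0}, {"claw": 0.45, "x": 0, "y": 0, "z": 0, "turn": 0}, {"claw": 0.4, "x": 0, "y": 0, "z": 0, "turn": 0}, {"claw": 0.4, "x": 0, "y": 0, "z": -0.02, "turn": 0}, {"claw": 0.4, "x": 0, "y": 0, "z": -0.05, "turn": 0}, {"claw": 0, "x": 0, "y": 0, "z": -0.06, "turn": 0}, {"claw": 0, "x": -0.04, "y": -0.04, "z": -0.02, "turn": 0}, {"claw": 0, "x": -0.03, "y": -0.05, "z": -0.02, "turn": 0}, {"claw": 0, "x": 0, "y": 0, "z": 0, "turn": 0}, {"claw": 0, "x": 0, "y": 0, "z": 0, "turn": 0}]}}

```text
time: 53.65
tool_pos: [0.4896, -0.4399, 0.2274]
tcp_rot: [2.424, 1.995, 0.001]
wrist_force: [-0.6, 0.6, -0.6]
width: 1.004
```

```bash
python3 - <<'E'
from h import *
go(.5,-.4,79)
im=bot.read_camera("wrist");im2=bot.read_camera("side");im3=bot.read_camera("scene")
c=np.zeros((560,640,3),np.uint8);c[:260]=im[:260];c[260:560,:320]=cv2.resize(im2[200:350,240:400],(320,300));c[260:560,320:]=cv2.resize(im3[130:280,220:380],(320,300))
cv2.imwrite("pics/fin.png",c[:,:,::-1])
for l,st,cc in blobs(orange(im3)):
    if 140<st[0]<450: print(st[4],cc.round())
E
```

```text
t 53.65 pos [ 0.4896 -0.4399  0.2274] yaw 78.9 F [-0.6  0.6 -0.6] w 1.004 tilt 0.13 q6 -0.58
tool shift now [ 0.0411  0.0025 -0.    ] turn -0.1 shift after turn 0.0411 0.0026
73 [232. 147.]
157 [216. 162.]
283 [198. 176.]
99 [185. 190.]
```

View pics/fin.png

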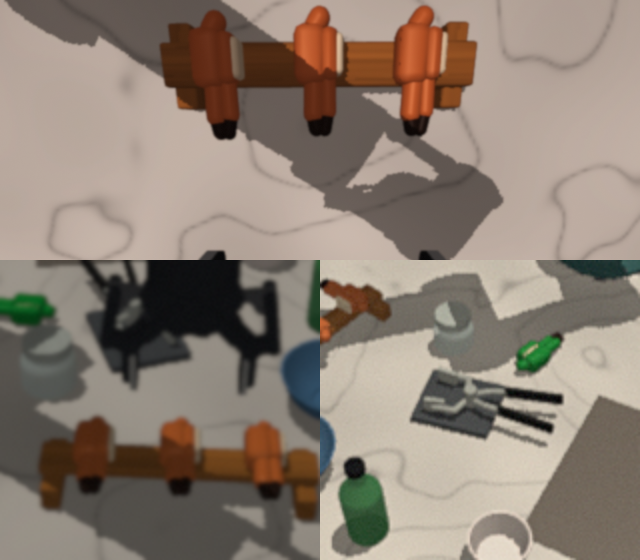

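All three claws lie across the rail with meat showing at (237,55), (340,50) and (443,50). The cracker is open and empty, and the mat is clear. I'm handing it in.

```bash
python3 -c "
from workcell import bot
print(bot.finish_job())"
```

```text
the job is handed in; nothing more can be done
None
```

I cracked all three crab claws on the counter in the cracker, laid them across the serving rail, and handed the job in at about 54 s. There was no fourth claw, and the green look-alikes were left alone. The hand-in gives no verdict.

- **Cracking:** after each squeeze the handles closed to about 25–26 mm over their outsides, a little past the 28 mm expected. Each shell wall then showed caved in with pale meat beside it; I saw this in images and did not read the shell joint itself.
- **Rail:** the last pictures show all three claws flat and square across the board, about 90 mm apart, with the palm middles roughly 3–4 mm off the centre line.
- **Cracker and surroundings:** the handles are open, the jaws are empty, the gripper touches nothing, and the mat is clear. The bowl, jar, soap bottle and ramekin looked undisturbed, though I did not measure their positions.

**Oddities:**
- **Third claw:** it had to be turned and regrasped on the mat, because the wrist could not turn far enough to carry it straight into the cracker.
- **Second claw:** it pressed about 5 N sideways while going into the jaws, which I relieved with a 2 mm shift before releasing it.

No check failed.

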